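# Read in the glass frit jars

## Robot

A 6-joint arm with a two-finger parallel gripper is mounted at the origin on the work surface. World frame = base frame: x ahead of the robot, y to its left, z up, the work surface at z = 0. Lengths are in m, angles in rad, forces in N, time in s.
With the tool pointing down it reaches from about 0.275 to 0.975 m from the base axis. Payload 8.4 kg.
Tool frame: the origin (TCP) lies midway between the tips of the shut fingers; the grasp point (between the pads) lies 19 mm behind it; z points along the fingers, y is the line along which they close (so a half turn about z gives the same grasp; the last joint's range is limited). The gripper opens to 92 mm and grips with 3 to 60 N. Pads are 20 mm wide; open, the fingers measure 128 mm over their backs; the gripper's body (75 mm by 189 mm) begins 69 mm behind the grasp point.
Start: joints at [-1.303, 0.353, 1.633, -0, 1.155, -0.002], TCP at [0.167, -0.602, 0.215] pointing down, gripper open.
Joint ranges: [-2.63, 2.63], [-0.92, 2.1], [0.06, 2.66], [-1.3, 4.44], [0, 2.69], [-3.02, 3.02]. Speed limits (rad/s): [2.22, 2.22, 2.79, 3.14, 3.14, 3.14].

## Interface

Orientations are given as a unit quaternion [x, y, z, w].
In Python, from workcell import state, optics, arm gives the robot as it stands. The module is installed in compiled form; this text tells all that it offers.
- The arm moves only by the tool jog_arm, never from a script. Its arguments are lists of equal length, an entry for each row: "jaw": the finger opening in mm, from 0 to 91.9; "offset": the shift along the tool's x, y, z in mm, a list of three; "delta_rot": the turn, a rotation vector about the tool's x, y, z in degrees, a list of three. In form: {"jaw": [jaw, ...], "offset": [[tx, ty, tz], ...], "delta_rot": [[wx, wy, wz], ...]}. A call has 1 to 10 rows; each row is the pose to reach, as a shift and turn from the pose commanded when the call began, along the tool's axes at that moment; what a row does not reach only later rows make up. A row lasts 1/12 s, in which the tool goes at most 41.7 mm and 7.16 degrees, less where a joint would pass 70% of its speed; a pose out of reach is approached as far as the arm can. A call with a gripper value outside its range is refused whole. The fingers move at their own pace and stop on an object; the grip force is fixed at half the most. Time passes only in rows, so rows that repeat a pose let the fingers close. It gives the time, the measured TCP pose, the force, the opening and the grip force at its end, in the units of the state.
- state(): the state, without advancing time (a new reading comes with each control period).
- optics.grab_frame(name): name is "side" or "top" or "wrist"; returns the picture (420x560x3 uint8, blue, green, red); there is no depth.
- optics.camera_info(name): a dict with "fx", "fy", "cx", "cy" (pixels), "cam_to_world" (4x4, takes a point from camera to world coordinates); the wrist camera has in their place "T_tool_cam" (4x4, takes a point from camera to tool coordinates, whose origin is the TCP and whose axes are the flange's). Camera axes: x right, y down, z forward; pixel columns grow to the right and rows downward; lengths in m; the calibration is good to about 2 mm. A picture is of the moment at which its call begins: read the wrist's pose just before it. camera_info takes no time and is no camera call.
- arm.finish_job(): hands the job in; it is judged then, once.
The state is a dict: "time": time; "joint_pos": joint angles; "dq": joint speeds; "joint_efforts": joint torques, N m; "position": TCP position; "tcp_rot": TCP orientation; "contact_force": force on the tool from outside, world axes, zero at the start; "moment": the same for the moment, N m; "gripper_width": finger opening in m; "grip_force": force on a finger pad.
Only numpy, scipy, OpenCV 4.12 (cv2) and the standard library are available. Lean on these libraries where they do the work, as an engineer would, in place of code of your own. Each camera call takes 0.05 s, during which the arm holds its last target. There are 200 camera calls.

## Task

Hook a fingertip behind the orange lip on the tray's far side and slide the tray towards you, without lifting it, until it lies inside the blue tape outline. Then stand every jar upright on the reader, each centred on a spot of its own with its white label facing the scanner window behind it, let go, and press the green button while they all stand so. Finally stand all the jars upright back in the tray, still inside the outline, and leave the other things on the bench where they are.

Things in the scene. Friction and masses are not known exactly. Their poses are not given: they have to be found in the camera images.
- outline: rectangle of blue masking tape, flat on the bench, 226 x 384 mm, inside 184 x 356 mm; origin at its centre, x across its short side (away from the robot), y along its long side
- tray: loose grey open tray, 130 mm (its x) by 310 mm (its y), walls 36 mm high, 4 mm thick, floor 4 mm thick, about 0.45 kg, on the bench beyond the outline, with the jars in one row along y; origin: centre of its underside; +x points away from the robot, to its far wall. It slides with friction; jars stand 4 mm above its origin
- lip: orange pull lip fixed outside the tray's far wall: a bar 10 mm thick, 310 mm long, from 26 to 36 mm above the bench (flush with the wall's top), outer face 75 mm from the tray's centre. Two ribs 84 mm apart stand out 20 mm from that face, 16 mm tall, 6 mm thick: a fingertip hooked between them (78 mm clear) stays in the middle. Origin: mid-length, top, 70 mm from the tray's centre
- reader: fixed label reader: grey plate 6 mm high, from 65 mm before to 115 mm behind the spots' centres, 300 mm long along y; white scanner block 46 mm high along its far edge, its face 65 mm behind the spots' centres, a black window behind each spot. Origin: on the bench under the middle spot; +x points from the spots to the scanner block
- button (a joint): green push button, 26 mm across, on top of the scanner block: 0 is up, 0.006 m is fully down, which takes 5 N; it springs back. It counts as pressed beyond 0.004
- button_top (a point): centre of the button's top face; it is pressed straight down
- spot0 (a point): centre of the left (+y) ringed white spot (64 mm across) on the reader's plate, at the plate's top, 6 mm above the bench; spots are 100 mm apart
- face0 (a point): point 24 mm from the centre of the left (+y) spot towards its window, 36 mm above the bench: where the label of a jar that stands centred and faces the window lies
- spot1 (a point): centre of the middle ringed white spot (64 mm across) on the reader's plate, at the plate's top, 6 mm above the bench; spots are 100 mm apart
- face1 (a point): point 24 mm from the centre of the middle spot towards its window, 36 mm above the bench: where the label of a jar that stands centred and faces the window lies
- spot2 (a point): centre of the right (-y) ringed white spot (64 mm across) on the reader's plate, at the plate's top, 6 mm above the bench; spots are 100 mm apart
- face2 (a point): point 24 mm from the centre of the right (-y) spot towards its window, 36 mm above the bench: where the label of a jar that stands centred and faces the window lies
- jar_amber: amber jar of glass frit, a loose upright cylinder 48 mm across and 60 mm high, about 0.2 kg, with a white label stripe down one side and from that side to the middle of its lid; origin: centre of its underside, z up, +x points to the label. May be absent
- mark_amber (a point): middle of the label on the amber jar's side: 24 mm from its axis, 30 mm above its underside
- jar_green: green jar of glass frit, a loose upright cylinder 48 mm across and 60 mm high, about 0.2 kg, with a white label stripe down one side and from that side to the middle of its lid; origin: centre of its underside, z up, +x points to the label. May be absent
- mark_green (a point): middle of the label on the green jar's side: 24 mm from its axis, 30 mm above its underside
- jar_blue: blue jar of glass frit, a loose upright cylinder 48 mm across and 60 mm high, about 0.2 kg, with a white label stripe down one side and from that side to the middle of its lid; origin: centre of its underside, z up, +x points to the label. May be absent
- mark_blue (a point): middle of the label on the blue jar's side: 24 mm from its axis, 30 mm above its underside
- jar_red: red jar of glass frit, a loose upright cylinder 48 mm across and 60 mm high, about 0.2 kg, with a white label stripe down one side and from that side to the middle of its lid; origin: centre of its underside, z up, +x points to the label. May be absent
- mark_red (a point): middle of the label on the red jar's side: 24 mm from its axis, 30 mm above its underside
- spool: bystander, loose, to be left alone: white solder spool, 56 mm across, 40 mm high
- teal_piece: bystander, loose, to be left alone: flat teal glass piece, 60 x 50 x 6 mm
- amber_piece: bystander, loose, to be left alone: flat amber glass piece, 50 x 35 x 6 mm
- flux: bystander, loose, to be left alone: flux bottle, 44 mm across, 110 mm high
Mind the look-alikes: they are no part of the job. Of the things like the jar_red, leave any that is pink; of the rest the larger one is meant. What is shaped like the jar_blue but pink or yellow is not meant.

How it is judged:
By the outcome, as a careful person would: the job done as asked, in the order asked, and still so for the second after the job is handed in, with the robot touching nothing.
Of jar_amber, jar_green, jar_blue, jar_red only 2 to 3 are there at a start; the rules pass over those that are not, and their reading is None.
At some moment in a run one of jar_amber, jar_green, jar_blue, jar_red may be knocked a few centimetres aside while the robot is not near it.
It also fails if it takes over 210 s, if anything falls off the work surface, if the arm or the gripper's body presses on something with over 40 N, if the wrist force passes 120 N, or if a joint passes its speed limit or range.

## Working session

There is one attempt and no reset: what is moved stays moved. The work goes in short steps, Python scripts to look and compute and a tool call to move; the robot and the scene stay as the last step left them, time stands still between calls to the robot, and variables do not carry over. Pictures are saved under pics/ and viewed, at most 14 in all, crops included, and the job is handed in when it is done.

Besides the shell and the picture viewer there is one more tool, called after "Request:" by a JSON object that holds its "fn" and its "kwargs". jog_arm: Moves the arm, as the interface text tells. Its arguments: {"type":"object","properties":{"jaw":{"type":"array"},"offset":{"type":"array"},"delta_rot":{"type":"array"}},"required":["jaw","offset","delta_rot"]}

```bash
mkdir -p pics; cat > h.py <<'E'
import numpy as np, cv2
from scipy.spatial.transform import Rotation as R
from workcell import state, optics, arm
def grab(n,f=None):
    im=np.asarray(optics.grab_frame(n)); 
    if f: cv2.imwrite('pics/'+f,im)
    return im
def cam(n,s=None):
    c=optics.camera_info(n)
    if n=='wrist':
        T=np.eye(4);T[:3,:3]=R.from_quat(s['tcp_rot']).as_matrix();T[:3,3]=s['position'];T=T@np.array(c['T_tool_cam'])
    else: T=np.array(c['cam_to_world'])
    return c,T
def unproj(n,px,z,s=None):
    c,T=cam(n,s); px=np.atleast_2d(px).astype(float)
    d=np.c_[(px[:,0]-c['cx'])/c['fx'],(px[:,1]-c['cy'])/c['fy'],np.ones(len(px))]@T[:3,:3].T
    o=T[:3,3]; return o+d*((z-o[2])/d[:,2])[:,None]
def proj(n,P,s=None):
    c,T=cam(n,s); q=(np.atleast_2d(P)-T[:3,3])@T[:3,:3]
    return np.c_[c['fx']*q[:,0]/q[:,2]+c['cx'],c['fy']*q[:,1]/q[:,2]+c['cy']]
E
python3 - <<'E'
from h import *
s=state();print({k:np.round(v,3).tolist() for k,v in s.items()})
for n in('top','side'):
    grab(n,n+'0.png');c,T=cam(n);print(n,c['fx'],c['cx'],c['cy'],T.round(3).tolist())
c=optics.camera_info('wrist');print(c)
E
```

```text
{'time': 0.0, 'joint_pos': [-1.303, 0.354, 1.634, -0.0, 1.155, -0.002], 'dq': [0.0, 0.001, -0.001, 0.0, -0.0, -0.0], 'joint_efforts': [-0.002, -59.386, -33.422, 0.07, 0.024, -0.0], 'position': [0.166, -0.602, 0.214], 'tcp_rot': [0.991, 0.134, -0.0, -0.001], 'contact_force': [-0.359, 0.804, 0.001], 'moment': [0.046, 0.018, 0.009], 'grip_force': 0.0, 'gripper_width': 0.092}
top 462.32433395879406 280.7569678747854 208.18302663132144 [[-0.018, -0.992, 0.128, 0.376], [-1.0, 0.017, -0.01, 0.005], [0.008, -0.129, -0.992, 1.603], [0.0, 0.0, 0.0, 1.0]]
side 531.6698891659813 279.30062530735046 213.45538867785174 [[-0.997, -0.064, 0.038, 0.506], [-0.072, 0.695, -0.716, 1.058], [0.019, -0.717, -0.697, 1.099], [0.0, 0.0, 0.0, 1.0]]
{'fx': 346.981012178338, 'fy': 346.981012178338, 'cx': 278.9175939449961, 'cy': 204.7999039068006, 'T_tool_cam': array([[-6.86301146e-05, -9.60422352e-01, -2.78547842e-01,
         7.80978976e-02],
       [ 9.99999851e-01,  8.47157539e-05, -5.38482031e-04,
        -6.68900114e-04],
       [ 5.40767570e-04, -2.78547838e-01,  9.60422204e-01,
        -1.69686230e-01],
       [ 0.00000000e+00,  0.00000000e+00,  0.00000000e+00,
         1.00000000e+00]])}
```

View pics/top0.png

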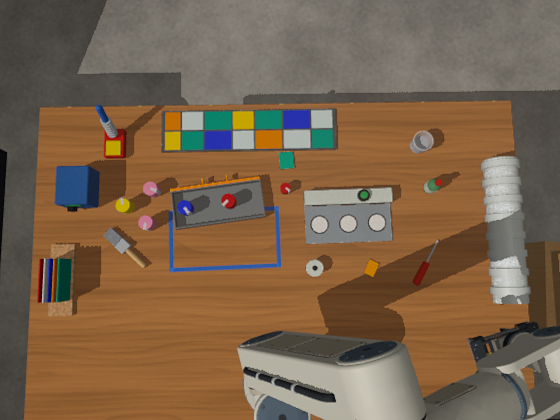

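View pics/side0.png

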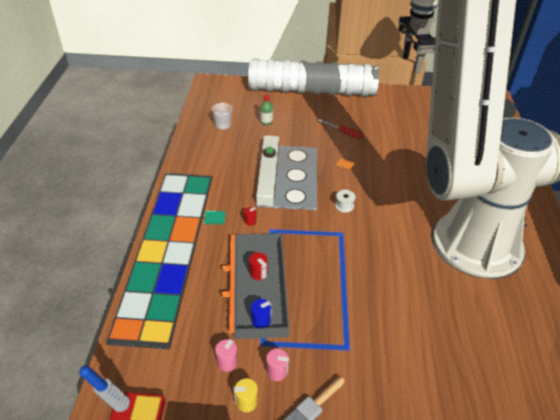

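Top view: the tray at (218,203) holds a blue jar (185,208) and a red jar (228,201). The look-alikes outside it are a small red at (286,188), pinks at (150,188) and (145,223), and a yellow at (123,205). The red in the tray looks larger than the loose one. I'll confirm that with a crop and measure the scene.

```bash
python3 - <<'E'
from h import *
im=cv2.imread('pics/top0.png')
a=cv2.resize(im[165:280,110:270],None,fx=4,fy=4,interpolation=cv2.INTER_CUBIC)
b=cv2.resize(im[165:280,265:400],None,fx=4,fy=4,interpolation=cv2.INTER_CUBIC)
cv2.imwrite('pics/c0.png',cv2.resize(im[168:273,110:400],(800,290),interpolation=cv2.INTER_CUBIC))
hsv=cv2.cvtColor(im,cv2.COLOR_BGR2HSV)
def blobs(m,z,amin=15):
    n,l,st,ce=cv2.connectedComponentsWithStats(m.astype(np.uint8))
    for i in range(1,n):
        if st[i,4]>=amin: print(st[i],ce[i].round(1),unproj('top',ce[i],z)[0].round(3))
    return l
H,S,V=[hsv[...,i].astype(int) for i in range(3)]
print('blue');blobs((H>105)&(H<130)&(S>120)&(V>80),0)
print('red');blobs(((H<6)|(H>174))&(S>170)&(V>80),.06)
print('orange');blobs((H>8)&(H<20)&(S>200)&(V>150),.036)
print('white');blobs((S<40)&(V>170),.006)
print('green');blobs((H>50)&(H<80)&(S>120)&(V>40),.05)
E
```

```text
blue
[ 96 105  11  18  86] [100.6 112.7] [0.94  0.628 0.   ]
[283 110  27  19 500] [296. 119.] [ 0.905 -0.072  0.   ]
[204 131  27  19 489] [217.2 139.9] [0.833 0.211 0.   ]
[  55  166   37   41 1233] [ 71.8 185. ] [0.678 0.72  0.   ]
[177 200  16  16 150] [183.7 206.5] [0.595 0.328 0.   ]
[169 207 112  65 764] [225.3 249.4] [0.443 0.183 0.   ]
[ 46 259   5  43 116] [ 48.3 279.3] [0.353 0.787 0.   ]
red
[104 129  21  29 218] [116.3 142.1] [0.814 0.548 0.06 ]
[435 179   7   7  34] [438.4 181.9] [ 0.657 -0.548  0.06 ]
[281 183  10  11  73] [284.7 187.7] [ 0.645 -0.025  0.06 ]
[221 194  15  14 132] [228.8 200.1] [0.606 0.164 0.06 ]
[ 37 259   4  44  87] [ 38.9 280.3] [0.351 0.789 0.06 ]
[413 262  16  23 172] [420.5 273.2] [ 0.351 -0.469  0.06 ]
orange
[165 112  15  18 265] [172.1 120.6] [0.894 0.364 0.036]
[256 130  26  18 444] [268.5 139. ] [0.823 0.027 0.036]
[106 140  15   1  15] [113. 140.] [0.828 0.568 0.036]
[170 175  90  16 218] [213.9 182.9] [0.671 0.218 0.036]
[ 52 261   3  41  51] [ 52.7 280. ] [0.351 0.755 0.036]
[364 260  15  16 141] [370.6 267.8] [ 0.371 -0.309  0.036]
whit
[... 485 characters left out ...]
6 190] [376.5 222.1] [ 0.528 -0.343  0.006]
[312 217  15  16 190] [319.1 224.3] [ 0.524 -0.143  0.006]
[341 216  15  16 183] [347.9 223.2] [ 0.526 -0.243  0.006]
[492 256  28  12 217] [506.7 262.8] [ 0.38  -0.785  0.006]
[306 260  17  16 172] [314.  267.9] [ 0.374 -0.121  0.006]
[493 269  27  18 447] [506.6 277.2] [ 0.33  -0.781  0.006]
[495 288  27  16 237] [505.7 292.7] [ 0.278 -0.774  0.006]
[ 238  349  161   71 6211] [324.8 387.6] [-0.02  -0.146  0.006]
[545 348  15  36 365] [553.6 364.9] [ 0.037 -0.915  0.006]
[497 365  16   9  89] [505.5 368.8] [ 0.028 -0.753  0.006]
green
[360 191   8   8  48] [363.6 194.5] [ 0.619 -0.293  0.05 ]
[ 66 205  15   2  26] [ 72.6 205.4] [0.599 0.693 0.05 ]
```

View pics/c0.png

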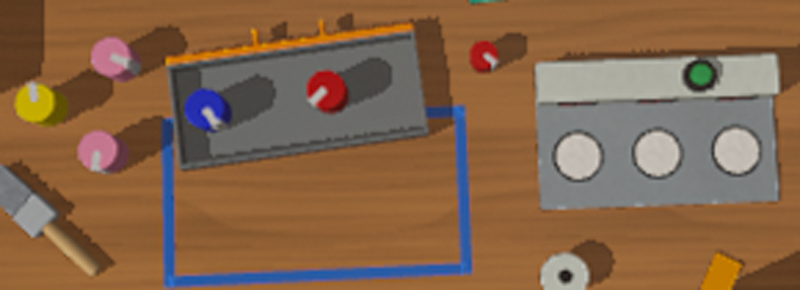

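Confirmed from the crop: the red in the tray (327,92) is clearly larger than the loose red (483,56), and the tray holds the only blue jar. So the jars are blue and red. Next I'll get the wrist camera over the tray.

```bash
cat >> h.py <<'E'
def go(x,y,z,yaw,s=None):
    "offset mm / delta_rot deg to reach TCP x,y,z (m), tool down, yaw deg"
    s=s or state(); Q=R.from_quat(s['tcp_rot'])
    c,t=np.cos(np.radians(yaw)),np.sin(np.radians(yaw))
    G=R.from_matrix([[c,t,0],[t,-c,0],[0,0,-1]])
    o=Q.inv().apply(np.array([x,y,z])-s['position'])*1000
    print('off',o.round(1).tolist(),'rot',(Q.inv()*G).as_rotvec(degrees=True).round(2).tolist())
def where(s=None):
    s=s or state(); x=R.from_quat(s['tcp_rot']).as_matrix()
    print('t',round(s['time'],2),'pos',np.round(s['position'],4).tolist(),'yaw',np.degrees(np.arctan2(x[1,0],x[0,0])).round(2),'tilt',x[:,2].round(3).tolist(),'F',np.round(s['contact_force'],1).tolist(),'w',round(s['gripper_width'],4),'j6',np.round(s['joint_pos'],2).tolist())
E
python3 -c "
from h import *
where();go(.56,.16,.42,7)"
```

```text
t 0.1 pos [0.1665, -0.6019, 0.2139] yaw 15.46 tilt [-0.0, 0.001, -1.0] F [-0.5, 0.0, 0.1] w 0.092 j6 [-1.3, 0.35, 1.63, -0.0, 1.16, -0.0]
off [582.4, -629.7, -205.3] rot [-0.07, 0.01, 8.46]
```

Request:
{"fn": "jog_arm", "kwargs": {"jaw": [92,92,92,92,92,92,92,92,92,92], "offset": [[582,-630,-205],[582,-630,-205],[582,-630,-205],[582,-630,-205],[582,-630,-205],[582,-630,-205],[582,-630,-205],[582,-630,-205],[582,-630,-205],[582,-630,-205]], "delta_rot": [[0,0,8.5],[0,0,8.5],[0,0,8.5],[0,0,8.5],[0,0,8.5],[0,0,8.5],[0,0,8.5],[0,0,8.5],[0,0,8.5],[0,0,8.5]]}}

```text
time: 0.93
position: [0.3525, -0.2403, 0.3119]
tcp_rot: [0.998, 0.06, 0.0, 0.0]
contact_force: [1.1, -0.5, 0.0]
gripper_width: 0.0918
grip_force: 0.0
```

Request:
{"fn": "jog_arm", "kwargs": {"jaw": [30,30,30,30,30,30,30,30,30,30], "offset": [[254,-372,-108],[254,-372,-108],[254,-372,-108],[254,-372,-108],[254,-372,-108],[254,-372,-108],[254,-372,-108],[254,-372,-108],[254,-372,-108],[254,-372,-108]], "delta_rot": [[0,0,0],[0,0,0],[0,0,0],[0,0,0],[0,0,0],[0,0,0],[0,0,0],[0,0,0],[0,0,0],[0,0,0]]}}

```text
time: 1.77
position: [0.5388, 0.1198, 0.4088]
tcp_rot: [0.998, 0.061, -0.0, 0.0]
contact_force: [1.1, -0.8, 0.0]
gripper_width: 0.0302
grip_force: 0.0
```

Request:
{"fn": "jog_arm", "kwargs": {"jaw": [30,30,30], "offset": [[0,0,0],[0,0,0],[0,0,0]], "delta_rot": [[0,0,0],[0,0,0],[0,0,0]]}}

```text
time: 2.02
position: [0.5381, 0.1174, 0.4078]
tcp_rot: [0.998, 0.061, -0.001, 0.0]
contact_force: [-0.6, -0.8, -0.4]
gripper_width: 0.0299
grip_force: 0.0
```

```bash
python3 - <<'E'
from h import *
s=state();where(s);grab('wrist','w1.png');grab('top','top1.png')
np.save('w1.npy',np.r_[s['position'],s['tcp_rot']])
E
```

```text
t 2.02 pos [0.5381, 0.1174, 0.4078] yaw 7.0 tilt [-0.001, -0.001, -1.0] F [-0.6, -0.8, -0.4] w 0.0299 j6 [0.21, 0.11, 1.53, -0.0, 1.51, 1.66]
```

View pics/w1.png

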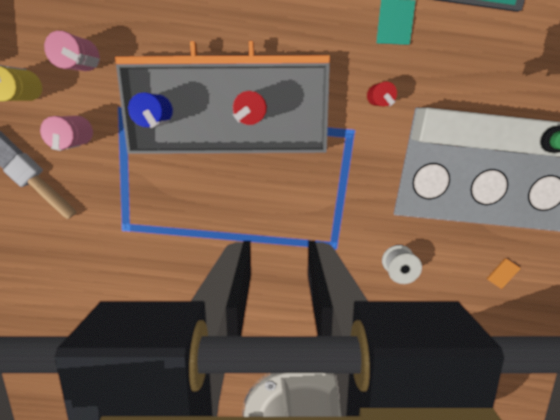

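The wrist view shows the tray squared to the tool, with the lip on row 60 and ribs at columns 194 and 251. The blue jar is at (150,108), the red jar at (249,106), and the reader spots at (431,181), (489,187) and (546,193). I'll fit the poses numerically.

```bash
cat >> h.py <<'E'
def lab(s): return dict(position=s[:3],tcp_rot=s[3:])
def masks(im):
    h=cv2.cvtColor(im,cv2.COLOR_BGR2HSV).astype(int);H,S,V=h[...,0],h[...,1],h[...,2]
    return dict(blue=(H>105)&(H<130)&(S>120)&(V>60),red=((H<6)|(H>174))&(S>150)&(V>60),orange=(H>5)&(H<22)&(S>215)&(V>150),white=(S<45)&(V>150),green=(H>50)&(H<75)&(S>120)&(V>40))
def comps(m,amin=20):
    n,l,st,ce=cv2.connectedComponentsWithStats(m.astype(np.uint8))
    return [(st[i],ce[i],np.argwhere(l==i)[:,::-1]) for i in range(1,n) if st[i,4]>=amin]
E
python3 - <<'E'
from h import *
from scipy.optimize import least_squares
s=lab(np.load('w1.npy'));im=cv2.imread('pics/w1.png');m=masks(im)
for k in('blue','orange','red','green','white'):
    for st,ce,p in comps(m[k],40): print(k,st,ce.round(1))
# outline
big=max(comps(m['blue'][:260]),key=lambda c:c[0][2])[2]
P=unproj('wrist',big,0,s)[:,:2]
def res(q):
    d=P-q[:2];c,t=np.cos(q[2]),np.sin(q[2]);x=d[:,0]*c+d[:,1]*t;y=-d[:,0]*t+d[:,1]*c
    dx=abs(abs(x)-.1025);dy=abs(abs(y)-.185);return np.minimum(np.where(abs(y)<.195,dx,1),np.where(abs(x)<.116,dy,1))
r=least_squares(res,[.45,.18,.02],loss='soft_l1',f_scale=.004);print('outline',r.x.round(4),np.degrees(r.x[2]),abs(r.fun).mean(),len(P))
# ends of lip
for st,ce,p in comps(m['orange'],100):
    print('lip corners',unproj('wrist',[[st[0],st[1]],[st[0]-.5,ce[1]],[st[0]+st[2]-.5,ce[1]]],.036,s).round(4).tolist())
for c in([431,181],[489,187],[546,193]): print(unproj('wrist',c,.006,s).round(4))
print('tray near top corners',unproj('wrist',[[128,153],[328.5,152],[116,57],[330,57]],.036,s).round(4).tolist())
print('ribs tips',unproj('wrist',[[193.5,41],[251,41]],.036,s).round(4).tolist())
E
```

```text
blue [ 127   92   46   36 1050] [148.6 107.6]
blue [ 119  108  190  138 1701] [180.6 210.9]
blue [327 128  27 121 899] [341.  179.1]
red [367  81  30  25 508] [380.8  92.9]
red [234  91  32  33 694] [250.8 106.2]
green [550 131  10  19 143] [555.3 140.2]
white [ 62  48  18  15 125] [70.2 54.2]
white [385  94   9  11  50] [389.  99.]
white [233 107  16  16 109] [240.8 113.7]
white [ 411  108  149   48 4475] [479.4 130.8]
white [143 110  15  17 109] [149.9 118.5]
white [ 51 134  10  16 107] [ 55.2 141.9]
white [  3 156  32  31 527] [ 18.4 170.7]
white [414 165  34  33 878] [430.9 180.8]
white [472 171  34  33 862] [489.  186.8]
white [530 177  30  32 791] [545.5 192.8]
white [382 246  40  38 877] [401.3 265.8]
white [ 244  373   71   44 1092] [267.6 394.4]
outline [0.4827 0.1897 0.0298] 1.707650529151354 0.002665377370022063 1701
[[ 0.5227 -0.1415  0.006 ]]
[[ 0.5245 -0.2413  0.006 ]]
[[ 0.5261 -0.3405  0.006 ]]
tray near top corners [[0.5136, 0.3519, 0.036], [0.5532, 0.0422, 0.036], [0.6511, 0.3693, 0.036], [0.6888, 0.0622, 0.036]]
ribs tips [[0.6859, 0.2592, 0.036], [0.6959, 0.1777, 0.036]]
```

```bash
python3 - <<'E'
from h import *
from scipy.optimize import least_squares
s=lab(np.load('w1.npy'));im=cv2.imread('pics/w1.png');m=masks(im)
def fit(n,cs,s):
    P=np.vstack([unproj(n,c,0,s)[:,:2] for c in cs])
    def res(q):
        d=P-q[:2];c,t=np.cos(q[2]),np.sin(q[2]);x=d[:,0]*c+d[:,1]*t;y=-d[:,0]*t+d[:,1]*c
        dx=abs(abs(x)-.1025);dy=abs(abs(y)-.185);return np.minimum(np.where(abs(y)<.195,dx,1),np.where(abs(x)<.116,dy,1))
    r=min((least_squares(res,[x0,.19,.02],loss='soft_l1',f_scale=.004) for x0 in(.43,.45,.47)),key=lambda r:r.cost)
    print('outline',r.x.round(4),np.degrees(r.x[2]),abs(r.fun).mean(),len(P))
fit('wrist',[c[2] for c in comps(m['blue'],200) if c[1][1]>170],s)
im=cv2.imread('pics/top0.png');m=masks(im)
fit('top',[c[2] for c in comps(m['blue'],50) if 168<c[1][0]<285 and 200<c[1][1]<280 and c[0][2]>30],None)
# jars: lid circle at z .06(+.004): min enclosing of blob+label near
im=cv2.imread('pics/w1.png');
print(unproj('wrist',[[151,110],[248,107.5]],.064,s).round(4))
E
```

```text
outline [0.482  0.1894 0.0214] 1.227190415899085 0.002861217872494508 2600
outline [0.4848 0.1872 0.0216] 1.2360335628023325 0.002926963613620842 764
[[0.5846 0.3078 0.064 ]
 [0.6049 0.1707 0.064 ]]
```

```bash
python3 -c "
from h import *
where();go(.693,.2183,.10,7.1)"
```

```text
t 2.12 pos [0.5379, 0.1166, 0.4081] yaw 6.9 tilt [-0.001, -0.001, -1.0] F [0.1, 0.5, -0.5] w 0.0301 j6 [0.21, 0.11, 1.53, -0.0, 1.51, 1.66]
off [166.5, -82.5, 307.9] rot [0.02, 0.06, -0.2]
```

Request:
{"fn": "jog_arm", "kwargs": {"jaw": [30,30,30,30,30,30,30,30,30,30], "offset": [[166.5,-82.5,308],[166.5,-82.5,308],[166.5,-82.5,308],[166.5,-82.5,308],[166.5,-82.5,308],[166.5,-82.5,308],[166.5,-82.5,308],[166.5,-82.5,308],[166.5,-82.5,308],[166.5,-82.5,308]], "delta_rot": [[0,0,0],[0,0,0],[0,0,0],[0,0,0],[0,0,0],[0,0,0],[0,0,0],[0,0,0],[0,0,0],[0,0,0]]}}

```text
time: 2.95
position: [0.692, 0.2182, 0.0944]
tcp_rot: [0.998, 0.06, -0.004, 0.001]
contact_force: [-1.4, -1.2, -0.4]
gripper_width: 0.03
grip_force: 0.0
```

Request:
{"fn": "jog_arm", "kwargs": {"jaw": [30,30], "offset": [[0,0,0],[0,0,0]], "delta_rot": [[0,0,0],[0,0,0]]}}

```text
time: 3.12
position: [0.694, 0.2186, 0.1022]
tcp_rot: [0.998, 0.06, 0.0, -0.0]
contact_force: [-0.3, 0.4, -1.1]
gripper_width: 0.0299
grip_force: 0.0
```

```bash
python3 - <<'E'
from h import *
s=state();where(s);go(.693,.2183,.013,7.1,s);im=grab('wrist','w2.png')
m=masks(im)
for st,ce,p in comps(m['orange'],30): print(st,ce)
print(proj('wrist',[[.6909,.2185,.036]],s))
E
```

```text
t 3.12 pos [0.694, 0.2186, 0.1022] yaw 6.9 tilt [0.001, 0.0, -1.0] F [-0.3, 0.4, -1.1] w 0.0299 j6 [0.3, 0.61, 1.48, -0.0, 1.05, 1.75]
off [-1.1, 0.1, 89.2] rot [-0.0, -0.05, -0.2]
[[279.47189133 221.79318599]]
```

View pics/w2.png

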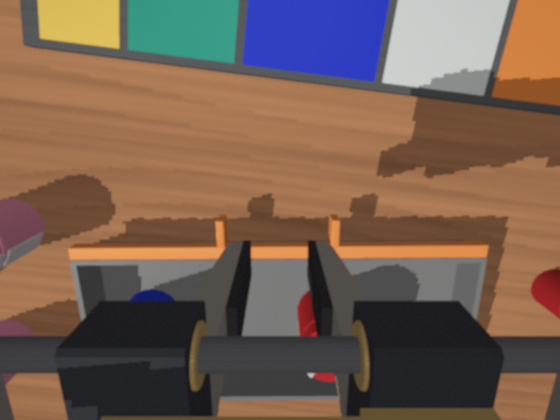

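```bash
python3 - <<'E'
from h import *
s=state();im=cv2.imread('pics/w2.png')
h=cv2.cvtColor(im,cv2.COLOR_BGR2HSV)
print(h[205:262:2,100].tolist());print(h[210:225,221].tolist())
print(unproj('wrist',[[278,216],[278,246],[278,260],[70,247],[488,247]],.036,s).round(4).tolist())
E
```

```text
[[12, 134, 110], [12, 133, 107], [12, 132, 106], [12, 132, 108], [12, 137, 108], [12, 136, 109], [12, 135, 108], [12, 136, 107], [12, 132, 110], [12, 134, 112], [12, 133, 132], [13, 130, 165], [13, 127, 168], [13, 129, 166], [13, 129, 162], [13, 130, 161], [12, 130, 161], [12, 133, 136], [11, 124, 105], [10, 145, 111], [12, 179, 128], [12, 173, 174], [14, 154, 227], [14, 151, 234], [14, 154, 233], [14, 154, 233], [14, 155, 233], [11, 133, 198], [10, 11, 139]]
[[12, 130, 153], [12, 129, 154], [12, 128, 153], [13, 132, 153], [12, 140, 148], [12, 158, 139], [12, 175, 131], [12, 180, 129], [12, 180, 129], [12, 184, 130], [12, 182, 150], [12, 175, 185], [13, 168, 211], [13, 165, 221], [13, 165, 222]]
[[0.6953, 0.2203, 0.036], [0.6723, 0.2176, 0.036], [0.6612, 0.2162, 0.036], [0.6531, 0.3696, 0.036], [0.6901, 0.0641, 0.036]]
```

The ribs sit evenly either side of the fingers (columns 221 and 335) and there is about 12 mm clear to the lip. I'll descend.

Request:
{"fn": "jog_arm", "kwargs": {"jaw": [30,30,30,30,30,30], "offset": [[0,0,30],[0,0,60],[0,0,89],[0,0,89],[0,0,89],[0,0,89]], "delta_rot": [[0,0,0],[0,0,0],[0,0,0],[0,0,0],[0,0,0],[0,0,0]]}}

```text
time: 3.67
position: [0.6953, 0.2199, 0.0147]
tcp_rot: [0.998, 0.061, 0.002, -0.0]
contact_force: [0.7, 0.8, -0.1]
gripper_width: 0.03
grip_force: 0.0
```

Request:
{"fn": "jog_arm", "kwargs": {"jaw": [30,30,30,30,30,30,30,30], "offset": [[-3,0,0],[-6,0,0],[-9,0,0],[-11,0,0],[-13,0,0],[-15,0,0],[-17,0,0],[-17,0,0]], "delta_rot": [[0,0,0],[0,0,0],[0,0,0],[0,0,0],[0,0,0],[0,0,0],[0,0,0],[0,0,0]]}}

```text
time: 4.33
position: [0.6785, 0.218, 0.0126]
tcp_rot: [0.998, 0.061, 0.002, -0.0]
contact_force: [4.6, -0.5, 2.4]
gripper_width: 0.0303
grip_force: 2.2
```

```bash
python3 -c "
from h import *
where();go(.554,.190,.013,1.2)"
```

```text
t 4.33 pos [0.6785, 0.218, 0.0126] yaw 6.97 tilt [0.003, 0.001, -1.0] F [4.6, -0.5, 2.4] w 0.0303 j6 [0.31, 0.7, 1.56, -0.0, 0.88, 1.76]
off [-126.9, 12.7, -0.9] rot [-0.03, -0.2, 5.77]
```

In contact at 4.6 N. I'll pull at about 4 mm per row and turn gradually.

Request:
{"fn": "jog_arm", "kwargs": {"jaw": [30,30,30,30,30,30,30,30,30,30], "offset": [[-4,0.4,0],[-8,0.8,0],[-12,1.2,0],[-16,1.6,0],[-20,2,0],[-24,2.4,0],[-28,2.8,0],[-32,3.2,0],[-36,3.6,0],[-40,4,0]], "delta_rot": [[0,0,0.2],[0,0,0.4],[0,0,0.6],[0,0,0.8],[0,0,1.0],[0,0,1.2],[0,0,1.4],[0,0,1.6],[0,0,1.8],[0,0,2.0]]}}

```text
time: 5.17
position: [0.6397, 0.2094, 0.0126]
tcp_rot: [0.999, 0.043, 0.002, -0.001]
contact_force: [6.4, 1.3, 1.1]
gripper_width: 0.0301
grip_force: 3.0
```

```bash
cat >> h.py <<'E'
def tray(n='wrist',f=None):
    s=state();im=grab(n,f);m=masks(im)['orange'] if n=='top' else None
    if n=='wrist':
        h=cv2.cvtColor(im,cv2.COLOR_BGR2HSV).astype(int);m=(h[...,0]>7)&(h[...,0]<20)&(h[...,1]>135)&(h[...,2]>205)
    for st,ce,p in comps(m,60): print(st,ce.round(1))
    return im,m,s
E
python3 - <<'E'
from h import *
im,m,s=tray();where(s);go(.554,.190,.013,1.2,s)
cv2.imwrite('pics/w3.png',im)
E
```

```text
[   0  260  196   56 2025] [ 78.9 300.5]
[ 365  293  195   22 1816] [498.2 304.9]
[ 246  298   67   17 1079] [279.2 306.3]
t 5.17 pos [0.6397, 0.2094, 0.0126] yaw 4.95 tilt [0.004, 0.001, -1.0] F [6.4, 1.3, 1.1] w 0.0301 j6 [0.31, 0.65, 1.66, -0.0, 0.83, 1.8]
off [-87.0, 11.9, -0.8] rot [-0.06, -0.24, 3.75]
```

View pics/w3.png

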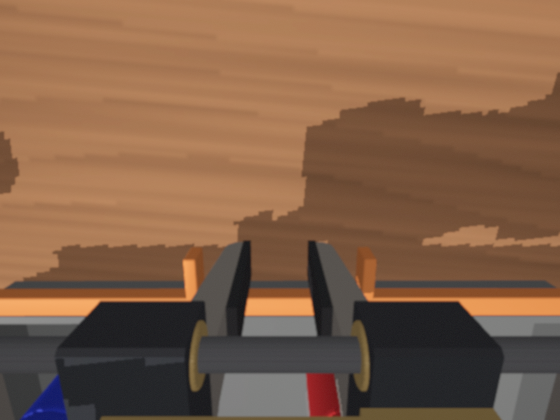

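The lip stays level in the image and the ribs centred, so the tray is turning with the tool. I'll continue.

Request:
{"fn": "jog_arm", "kwargs": {"jaw": [30,30,30,30,30,30,30,30,30,30], "offset": [[-4,0.6,0],[-8,1.2,0],[-12,1.8,0],[-16,2.3,0],[-20,2.9,0],[-24,3.5,0],[-28,4.1,0],[-32,4.7,0],[-36,5.3,0],[-40,5.8,0]], "delta_rot": [[0,0,0.2],[0,0,0.4],[0,0,0.6],[0,0,0.8],[0,0,1.0],[0,0,1.2],[0,0,1.4],[0,0,1.6],[0,0,1.8],[0,0,2.0]]}}

```text
time: 6.05
position: [0.6003, 0.2002, 0.0125]
tcp_rot: [1.0, 0.026, 0.002, -0.001]
contact_force: [5.8, -0.3, 2.7]
gripper_width: 0.0301
grip_force: 3.1
```

Request:
{"fn": "jog_arm", "kwargs": {"jaw": [30,30,30,30,30,30,30,30,30,30], "offset": [[-4,0.6,0],[-8,1.2,0],[-12,1.8,0],[-16,2.3,0],[-20,2.9,0],[-24,3.5,0],[-28,4.1,0],[-32,4.7,0],[-36,5.3,0],[-36,5.3,0]], "delta_rot": [[0,0,0.2],[0,0,0.4],[0,0,0.6],[0,0,0.8],[0,0,1.0],[0,0,1.2],[0,0,1.4],[0,0,1.6],[0,0,1.75],[0,0,1.75]]}}

```text
time: 6.88
position: [0.5637, 0.1928, 0.0123]
tcp_rot: [1.0, 0.01, 0.001, -0.0]
contact_force: [3.6, -0.3, 2.5]
gripper_width: 0.0299
grip_force: 1.8
```

```bash
python3 - <<'E'
from h import *
where();go(.554,.190,.013,1.2)
im,m,s=tray('top','top2.png')
cv2.imwrite('pics/top2c.png',cv2.resize(im[170:290,110:400],None,fx=2.75,fy=2.75,interpolation=cv2.INTER_CUBIC))
E
```

```text
t 6.88 pos [0.5637, 0.1928, 0.0123] yaw 1.2 tilt [0.002, 0.001, -1.0] F [3.6, -0.3, 2.5] w 0.0299 j6 [0.33, 0.56, 1.83, 0.0, 0.74, 1.88]
off [-9.8, 2.6, -0.7] rot [-0.04, -0.14, 0.0]
[165 113  15  17 243] [172.3 121. ]
[256 131  26  17 442] [268.5 139. ]
[364 260  15  17 152] [370.8 267.7]
```

View pics/top2c.png

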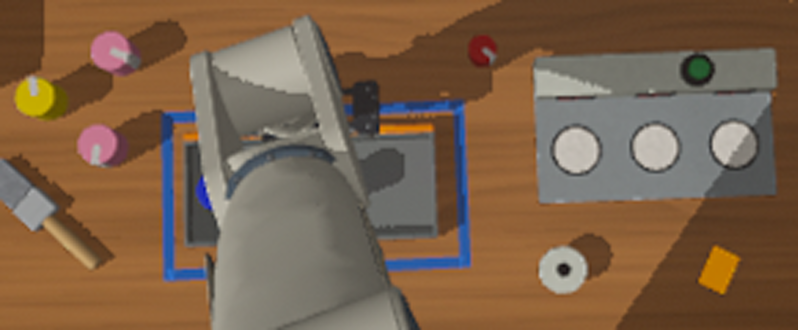

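Top crop: the tray is nearly square in the outline, with its near wall on row 243 and the tape at 268, so a few mm remain. I'll finish the pull, back off and rise for a look.

Request:
{"fn": "jog_arm", "kwargs": {"jaw": [30,30,30,30,30,30,30,30,30,30], "offset": [[-3,0.6,0],[-6,1.2,0],[-8,2,0],[-9,2,0],[-9,2,0],[3,2,0],[3,2,-30],[3,2,-70],[3,2,-110],[3,2,-150]], "delta_rot": [[0,0,0],[0,0,0],[0,0,0],[0,0,0],[0,0,0],[0,0,0],[0,0,0],[0,0,0],[0,0,0],[0,0,0]]}}

```text
time: 7.77
position: [0.564, 0.19, 0.1622]
tcp_rot: [1.0, 0.011, -0.002, 0.001]
contact_force: [1.8, 0.3, -0.3]
gripper_width: 0.0301
grip_force: 0.0
```

```bash
python3 -c "
from h import *
where();go(.45,.10,.42,1.2)"
```

```text
t 7.77 pos [0.564, 0.19, 0.1622] yaw 1.21 tilt [-0.004, -0.001, -1.0] F [1.8, 0.3, -0.3] w 0.0301 j6 [0.32, 0.36, 1.74, 0.0, 1.04, 1.87]
off [-116.9, 87.9, -257.2] rot [0.06, 0.23, 0.01]
```

Request:
{"fn": "jog_arm", "kwargs": {"jaw": [90,90,90,90,90,90,90,90,90,90], "offset": [[-117,88,-257],[-117,88,-257],[-117,88,-257],[-117,88,-257],[-117,88,-257],[-117,88,-257],[-117,88,-257],[-117,88,-257],[-117,88,-257],[-117,88,-257]], "delta_rot": [[0,0,0],[0,0,0],[0,0,0],[0,0,0],[0,0,0],[0,0,0],[0,0,0],[0,0,0],[0,0,0],[0,0,0]]}}

```text
time: 8.6
position: [0.4501, 0.1, 0.4176]
tcp_rot: [1.0, 0.01, -0.001, 0.0]
contact_force: [-0.0, -0.6, -0.6]
gripper_width: 0.09
grip_force: 0.0
```

```bash
python3 - <<'E'
from h import *
s=state();where(s);grab('wrist','w4.png');grab('top','top4.png')
np.save('w4.npy',np.r_[s['position'],s['tcp_rot']])
E
```

```text
t 8.6 pos [0.4501, 0.1, 0.4176] yaw 1.19 tilt [-0.002, -0.0, -1.0] F [-0.0, -0.6, -0.6] w 0.09 j6 [0.22, -0.05, 1.67, 0.0, 1.52, 1.77]
```

View pics/w4.png

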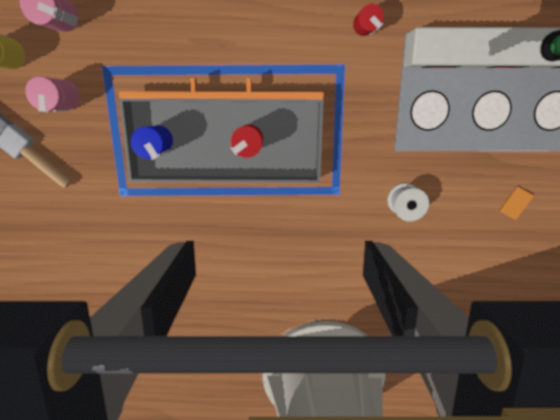

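Everything of the tray, ribs included, is inside the tape. The blue jar is at (150,142) and the red at (246,142). Next: jar poses and label angles.

```bash
cat >> h.py <<'E'
from scipy.optimize import minimize
def jar(im,col,guess,zb,n,s=None,rad=.024,show=True):
    "fit cylinder silhouette; returns x,y, label angle deg"
    h=cv2.cvtColor(im,cv2.COLOR_BGR2HSV).astype(int);H,S,V=h[...,0],h[...,1],h[...,2]
    c={'blue':(H>105)&(H<130)&(S>110)&(V>40),'red':((H<8)|(H>172))&(S>110)&(V>40)}[col]
    w=(S<60)&(V>150)
    g=np.array(guess); a=np.linspace(0,2*np.pi,48,endpoint=False)
    circ=lambda q,z,r=rad:np.c_[q[0]+r*np.cos(a),q[1]+r*np.sin(a),np.full(48,z)]
    u=4
    def sil(q,r=rad):
        p=np.vstack([proj(n,circ(q,zb,r),s),proj(n,circ(q,zb+.06,r),s)])
        M=np.zeros((im.shape[0]*u,im.shape[1]*u),np.uint8);cv2.fillConvexPoly(M,cv2.convexHull(np.round((p+.5)*u-.5).astype(np.int32)),1)
        return cv2.resize(M.astype(np.float32),im.shape[1::-1],interpolation=cv2.INTER_AREA)
    near=sil(g,.042)>0; m=((c|w)&near).astype(np.uint8); m=cv2.morphologyEx(m,cv2.MORPH_CLOSE,np.ones((3,3)))
    f=lambda q:np.abs(sil(q)-m).sum()
    r=minimize(f,g,method='Nelder-Mead',options=dict(initial_simplex=[g,g+[.008,0],g+[0,.008]],xatol=2e-4,fatol=.05))
    q=r.x; ys,xs=np.nonzero(w&near); P=unproj(n,np.c_[xs,ys],zb+.06,s)[:,:2]-q; P=P[np.hypot(*P.T)<.0235]
    ang=np.degrees(np.arctan2(*P.mean(0)[::-1]))
    print(col,n,'xy',q.round(4),'label',ang.round(1),'npx',len(P),'meanr',np.hypot(*P.mean(0)).round(4),'err',r.fun.round(1),'of',m.sum());return q,ang
def outline(im,n,s=None,box=None):
    m=masks(im)['blue']; P=np.vstack([unproj(n,c[2],0,s)[:,:2] for c in comps(m,30)])
    x0=np.array([.483,.1885]); P=P[(abs(P-x0)<[.13,.21]).all(1)&~(abs(P-x0)<[.08,.16]).all(1)]
    (c,sz,an)=cv2.minAreaRect((P*1000).astype(np.float32)); print(n,'outline',np.round(c,1),np.round(sz,1),round(an,2))
E
python3 - <<'E'
from h import *
s=lab(np.load('w4.npy'));im=cv2.imread('pics/w4.png');t=cv2.imread('pics/top4.png')
outline(im,'wrist',s);outline(t,'top')
print('tray lip outer corners',unproj('wrist',[[119.5,93],[324,93],[130,181],[321.5,181]],.036,s).round(4).tolist())
for i,n,ss in((im,'wrist',s),(t,'top',None)):
    jar(i,'blue',(.465,.29),.004,n,ss);jar(i,'red',(.465,.155),.004,n,ss)
for n,i,ss in(('wrist',im,s),('top',t,None)):
    h=cv2.cvtColor(i,cv2.COLOR_BGR2HSV).astype(int)
    for st,ce,p in comps((h[...,1]<60)&(h[...,2]>150),60):
        w=unproj(n,ce,.006,ss)[0]
        if .4<w[0]<.7 and -.4<w[1]<-.05: print(n,st,ce.round(1),w.round(4))
    for st,ce,p in comps(masks(i)['green'],20):print('green',st,unproj(n,ce,.05,ss).round(4))
E
```

```text
wrist outline [479.3 189.1] [209.1 381.4] 1.51
top outline [481.5 187.2] [208.5 381.4] 1.63
tray lip outer corners [[0.5385, 0.3438, 0.036], [0.5449, 0.0345, 0.036], [0.4026, 0.3414, 0.036], [0.409, 0.0308, 0.036]]
blue wrist xy [0.4676 0.3011] label -145.3 npx 97 meanr 0.013 err 83.7 of 1133
red wrist xy [0.4713 0.151 ] label 124.2 npx 99 meanr 0.0122 err 70.3 of 853
blue top xy [0.4711 0.2983] label -73.9 npx 104 meanr 0.0069 err 187.2 of 371
red top xy [0.4826 0.1601] label -18.9 npx 158 meanr 0.0003 err 169.6 of 363
wrist [ 404   28  156   38 4196] [467.2  48. ] [ 0.6164 -0.186   0.006 ]
wrist [412  93  36  36 988] [429.7 110.1] [ 0.523  -0.1414  0.006 ]
wrist [474  93  36  36 989] [491.5 110.3] [ 0.5249 -0.2412  0.006 ]
wrist [536  93  24  36 706] [548.9 111.3] [ 0.5252 -0.3344  0.006 ]
green [550  36  10  19 138] [[ 0.6155 -0.2893  0.05  ]]
top [304 190  88  15 797] [341.  197.6] [ 0.6166 -0.2221  0.006 ]
top [369 215  16  16 197] [376.5 222.2] [ 0.528  -0.3429  0.006 ]
top [312 217  15  16 193] [319.1 224.3] [ 0.5239 -0.1429  0.006 ]
top [341 216  15  16 193] [347.9 223.3] [ 0.5259 -0.2431  0.006 ]
green [361 192   7   6  33] [[ 0.6192 -0.2934  0.05  ]]
green [ 68 205  13   2  22] [[0.5988 0.6906 0.05  ]]
```

```bash
python3 - <<'E'
import re
t=open('h.py').read()
t=t.replace("(H<130)&(S>110)&(V>40)","(H<130)&(S>160)&(V>50)").replace("(S>110)&(V>40)}[col]","(S>150)&(V>50)}[col]").replace("w=(S<60)&(V>150)","w=(S<45)&(V>165)")
t=t.replace("m=cv2.morphologyEx(m,cv2.MORPH_CLOSE,np.ones((3,3)))","m=cv2.morphologyEx(m,cv2.MORPH_CLOSE,np.ones((3,3)));k=max(comps(m,5),key=lambda c:c[0][4])[2];m=cv2.fillConvexPoly(np.zeros_like(m),cv2.convexHull(k.astype(np.int32)),1)")
open('h.py','w').write(t)
E
python3 - <<'E'
from h import *
s=lab(np.load('w4.npy'));im=cv2.imread('pics/w4.png');t=cv2.imread('pics/top4.png')
for g in(0,.006):
  for i,n,ss in((im,'wrist',s),(t,'top',None)):
    jar(i,'blue',(.455+g,.29),.004,n,ss);jar(i,'red',(.478-g,.152),.004,n,ss)
s1=lab(np.load('w1.npy'));i1=cv2.imread('pics/w1.png')
jar(i1,'blue',(.58,.305),.004,'wrist',s1);jar(i1,'red',(.604,.17),.004,'wrist',s1)
a=cv2.resize(im[105:185,115:275],None,fx=5,fy=5,interpolation=cv2.INTER_CUBIC)
for q,c in(((.457,.29),(0,255,0)),((.473,.152),(0,255,0))):
  for z in(.004,.064):
    an=np.linspace(0,6.28,40);p=proj('wrist',np.c_[q[0]+.024*np.cos(an),q[1]+.024*np.sin(an),np.full(40,z)],s)
    cv2.polylines(a,[np.round((p-[115,105]+.5)*5).astype(np.int32)],True,c)
cv2.imwrite('pics/j.png',a)
E
```

```text
blue wrist xy [0.4674 0.3003] label -147.2 npx 87 meanr 0.0126 err 125.9 of 1076
red wrist xy [0.4717 0.1514] label 125.7 npx 84 meanr 0.0123 err 98.4 of 822
blue top xy [0.4678 0.2983] label -71.2 npx 100 meanr 0.0075 err 165.6 of 353
red top xy [0.4985 0.1521] label -89.3 npx 155 meanr 0.0001 err 152.0 of 343
blue wrist xy [0.4672 0.3001] label -147.5 npx 90 meanr 0.0126 err 125.2 of 1076
red wrist xy [0.4709 0.1514] label 122.6 npx 84 meanr 0.0118 err 97.7 of 822
blue top xy [0.4712 0.2991] label -70.9 npx 99 meanr 0.0077 err 159.4 of 348
red top xy [0.4934 0.1546] label 7.6 npx 153 meanr 0.0002 err 126.4 of 295
blue wrist xy [0.5835 0.3177] label -141.9 npx 98 meanr 0.0128 err 131.7 of 1182
red wrist xy [0.6046 0.1704] label 134.5 npx 100 meanr 0.0126 err 85.5 of 885
```

View pics/j.png

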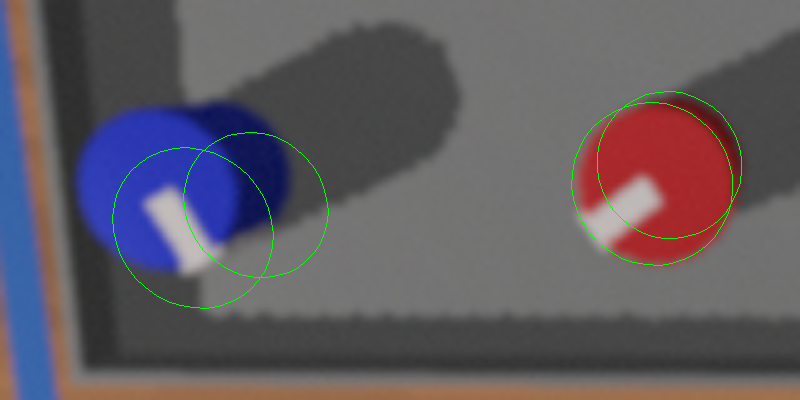

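The fits hold: the crop shows the blue lid exactly where the fit put it and the red matches. I'll refine the label angles along the stripe axis.

```bash
cat >> h.py <<'E'
def label(im,q,zt,n,s=None):
    "label angle by template: stripe 8 mm wide, r 0..24 on the lid at height zt"
    h=cv2.cvtColor(im,cv2.COLOR_BGR2HSV).astype(float)
    r,t=np.meshgrid(np.linspace(.004,.021,12),np.linspace(-.009,.009,13)); best=[]
    S=np.clip(1-h[...,1]/255,0,1)
    for a in np.arange(0,360,1.):
        c,k=np.cos(np.radians(a)),np.sin(np.radians(a))
        p=proj(n,np.c_[(q[0]+r*c-t*k).ravel(),(q[1]+r*k+t*c).ravel(),np.full(r.size,zt)],s).astype(np.float32)
        v=cv2.remap(S.astype(np.float32),p[:,0],p[:,1],cv2.INTER_LINEAR).reshape(r.shape)
        wt=np.where(abs(t)<.0045,1.,-1.); best.append((v*wt).mean())
    b=np.array(best);i=b.argmax();print('label',i,'score',b[i].round(3));return i
E
python3 - <<'E'
from h import *
for f,qb,qr in(('w4',(.4674,.3003),(.4715,.1512)),('w1',(.5835,.3177),(.6046,.1704))):
    s=lab(np.load(f+'.npy'));im=cv2.imread(f'pics/{f}.png')
    print(f);label(im,qb,.064,'wrist',s);label(im,qr,.064,'wrist',s)
where();go(.4674,.3003,.13,60)
E
```

```text
w4
label 209 score 0.188
label 123 score 0.185
w1
label 215 score 0.197Traceback (most recent call last):
  File "<stdin>", line 4, in <module>
  File "h.py", line 74, in label
    p=proj(n,np.c_[(q[0]+r*c-t*k).ravel(),(q[1]+r*k+t*c).ravel(),np.full(r.size,zt)],s).astype(np.float32)
      ~~~~^^^^^^^^^^^^^^^^^^^^^^^^^^^^^^^^^^^^^^^^^^^^^^^^^^^^^^^^^^^^^^^^^^^^^^^^^^^^^
  File "h.py", line 19, in proj
    c,T=cam(n,s); q=(np.atleast_2d(P)-T[:3,3])@T[:3,:3]
        ~~~^^^^^
  File "h.py", line 9, in cam
    c=optics.camera_info(n)
ValueError: time passes only in moves, steps and waits
```

```bash
python3 - <<'E'
t=open('h.py').read()
t=t.replace("def cam(n,s=None):\n    c=optics.camera_info(n)","_C={}\ndef cam(n,s=None):\n    if n not in _C: _C[n]=optics.camera_info(n)\n    c=_C[n]")
open('h.py','w').write(t)
E
python3 - <<'E'
from h import *
for f,qr in(('w4',(.4715,.1512)),('w4',(.4725,.152)),('w1',(.6046,.1704))):
    s=lab(np.load(f+'.npy'));im=cv2.imread(f'pics/{f}.png')
    print(f);label(im,qr,.064,'wrist',s)
where();go(.4674,.3003,.13,60)
E
```

```text
w4
label 123 score 0.185
w4
label 127 score 0.186
w1
label 132 score 0.191
t 8.7 pos [0.4501, 0.1002, 0.4165] yaw 1.23 tilt [-0.004, -0.001, -1.0] F [-0.2, -0.5, -0.4] w 0.0902 j6 [0.22, -0.05, 1.67, 0.0, 1.52, 1.77]
off [22.7, -199.8, 286.3] rot [-0.08, 0.22, -58.77]
```

Request:
{"fn": "jog_arm", "kwargs": {"jaw": [66,66,66,66,66,66,66,66,66,66], "offset": [[23,-200,286],[23,-200,286],[23,-200,286],[23,-200,286],[23,-200,286],[23,-200,286],[23,-200,286],[23,-200,286],[23,-200,286],[23,-200,286]], "delta_rot": [[0,0,-59],[0,0,-59],[0,0,-59],[0,0,-59],[0,0,-59],[0,0,-59],[0,0,-59],[0,0,-59],[0,0,-59],[0,0,-59]]}}

```text
time: 9.53
position: [0.4661, 0.3007, 0.1267]
tcp_rot: [0.864, 0.503, -0.005, 0.0]
contact_force: [-0.3, 0.1, 0.8]
gripper_width: 0.0659
grip_force: 0.0
```

```bash
python3 - <<'E'
from h import *
s=state();where(s);im=grab('wrist','w5.png')
q,_=jar(im,'blue',(.4674,.3003),.004,'wrist',s);label(im,q,.064,'wrist',s)
go(.4674,.3003,.032,60,s)
E
```

```text
t 9.53 pos [0.4661, 0.3007, 0.1267] yaw 60.42 tilt [-0.008, -0.005, -1.0] F [-0.3, 0.1, 0.8] w 0.0659 j6 [0.57, 0.35, 1.86, 0.0, 0.94, 1.09]
blue wrist xy [0.4676 0.2987] label -153.7 npx 378 meanr 0.012 err 293.1 of 4016
label 204 score 0.252
off [1.1, 1.8, 94.7] rot [-0.28, 0.48, 0.42]
```

Request:
{"fn": "jog_arm", "kwargs": {"jaw": [66,66,66,66,66,66,48,40,40,40], "offset": [[1,2,30],[1,2,60],[1,2,80],[1,2,95],[1,2,95],[1,2,95],[1,2,95],[1,2,95],[1,2,95],[1,2,95]], "delta_rot": [[0,0,0],[0,0,0],[0,0,0],[0,0,0],[0,0,0],[0,0,0],[0,0,0],[0,0,0],[0,0,0],[0,0,0]]}}

```text
time: 10.42
position: [0.4723, 0.3008, 0.039]
tcp_rot: [0.865, 0.501, 0.001, -0.0]
contact_force: [-1.0, -1.2, 7.5]
gripper_width: 0.0475
grip_force: 30.0
```

Request:
{"fn": "jog_arm", "kwargs": {"jaw": [40,40,40,40,40,40,40,40,40], "offset": [[0,0,0],[0,0,0],[0,0,0],[0,0,-3],[0,0,-12],[0,0,-40],[0,0,-75],[0,0,-110],[0,0,-110]], "delta_rot": [[0,0,0],[0,0,0],[0,0,0],[0,0,0],[0,0,0],[0,0,0],[0,0,0],[0,0,0],[0,0,0]]}}

```text
time: 11.17
position: [0.475, 0.3025, 0.1547]
tcp_rot: [0.865, 0.502, 0.005, -0.0]
contact_force: [1.1, 0.5, -1.5]
gripper_width: 0.0478
grip_force: 30.0
```

```bash
python3 - <<'E'
from h import *
s=state();where(s);print(s['grip_force']);go(.523,-.142,.142,215,s)
E
```

```text
t 11.17 pos [0.475, 0.3025, 0.1547] yaw 60.21 tilt [0.008, 0.005, -1.0] F [1.1, 0.5, -1.5] w 0.0478 j6 [0.56, 0.32, 1.83, -0.0, 0.98, 1.08]
29.99949485063553
off [-361.9, 262.5, 10.7] rot [0.76, 0.21, -154.79]
```

Request:
{"fn": "jog_arm", "kwargs": {"jaw": [40,40,40,40,40,40,40,40,40,40], "offset": [[-363,263,5],[-363,263,5],[-363,263,5],[-363,263,5],[-363,263,5],[-363,263,5],[-363,263,5],[-363,263,5],[-363,263,5],[-363,263,5]], "delta_rot": [[0,0,-155],[0,0,-155],[0,0,-155],[0,0,-155],[0,0,-155],[0,0,-155],[0,0,-155],[0,0,-155],[0,0,-155],[0,0,-155]]}}

```text
time: 12.0
position: [0.5119, -0.0742, 0.1435]
tcp_rot: [0.462, 0.887, 0.0, 0.0]
contact_force: [0.7, -0.5, -2.2]
gripper_width: 0.0472
grip_force: 30.0
```

```bash
python3 - <<'E'
from h import *
s=state();where(s);go(.5206,-.1446,.142,215,s)
E
```

```text
t 12.0 pos [0.5119, -0.0742, 0.1435] yaw 124.97 tilt [0.0, 0.0, -1.0] F [0.7, -0.5, -2.2] w 0.0472 j6 [-0.15, 0.27, 1.93, 0.0, 0.94, -0.76]
off [-62.7, -33.2, 1.5] rot [0.0, 0.0, -90.03]
```

Request:
{"fn": "jog_arm", "kwargs": {"jaw": [40,40,40,40,40,40,40,40,40,40], "offset": [[-62.7,-33.2,0],[-62.7,-33.2,0],[-62.7,-33.2,0],[-62.7,-33.2,0],[-62.7,-33.2,0],[-62.7,-33.2,0],[-62.7,-33.2,0],[-62.7,-33.2,0],[-62.7,-33.2,0],[-62.7,-33.2,0]], "delta_rot": [[0,0,-90],[0,0,-90],[0,0,-90],[0,0,-90],[0,0,-90],[0,0,-90],[0,0,-90],[0,0,-90],[0,0,-90],[0,0,-90]]}}

```text
time: 12.83
position: [0.5203, -0.1428, 0.1433]
tcp_rot: [-0.139, 0.99, 0.0, -0.0]
contact_force: [0.4, 0.7, -2.3]
gripper_width: 0.0472
grip_force: 30.0
```

```bash
python3 - <<'E'
from h import *
s=state();where(s);go(.5206,-.1446,.142,215,s)
E
```

```text
t 12.83 pos [0.5203, -0.1428, 0.1433] yaw -164.01 tilt [-0.0, 0.0, -1.0] F [0.4, 0.7, -2.3] w 0.0472 j6 [-0.27, 0.3, 1.88, -0.0, 0.96, -2.12]
off [0.2, -1.8, 1.3] rot [0.02, -0.02, -19.01]
```

Request:
{"fn": "jog_arm", "kwargs": {"jaw": [40,40,40,40,40,40], "offset": [[0,0,0],[0,0,0],[0,0,0],[0,0,0],[0,0,0],[0,0,0]], "delta_rot": [[0,0,-11.6],[0,0,-11.6],[0,0,-11.6],[0,0,-11.6],[0,0,-11.6],[0,0,-11.6]]}}

```text
time: 13.33
position: [0.5206, -0.1429, 0.1434]
tcp_rot: [-0.235, 0.972, 0.0, -0.0]
contact_force: [-0.8, -0.6, -1.8]
gripper_width: 0.0472
grip_force: 30.0
```

```bash
python3 - <<'E'
from h import *
s=state();where(s);go(.5206,-.1446,.0415,215,s)
E
```

```text
t 13.33 pos [0.5206, -0.1429, 0.1434] yaw -152.87 tilt [-0.0, -0.0, -1.0] F [-0.8, -0.6, -1.8] w 0.0472 j6 [-0.27, 0.3, 1.88, -0.0, 0.96, -2.31]
off [0.8, -1.5, 101.9] rot [0.0, -0.0, -7.87]
```

Request:
{"fn": "jog_arm", "kwargs": {"jaw": [40,40,40,40,40,40,40,40,40,40], "offset": [[0.8,-1.5,0],[0.8,-1.5,20],[0.8,-1.5,50],[0.8,-1.5,75],[0.8,-1.5,90],[0.8,-1.5,96],[0.8,-1.5,99],[0.8,-1.5,100],[0.8,-1.5,101],[0.8,-1.5,101]], "delta_rot": [[0,0,-7.9],[0,0,-7.9],[0,0,-7.9],[0,0,-7.9],[0,0,-7.9],[0,0,-7.9],[0,0,-7.9],[0,0,-7.9],[0,0,-7.9],[0,0,-7.9]]}}

```text
time: 14.17
position: [0.5214, -0.1448, 0.0433]
tcp_rot: [-0.302, 0.953, -0.0, 0.001]
contact_force: [-0.4, 0.5, -2.8]
gripper_width: 0.0477
grip_force: 30.0
```

```bash
python3 - <<'E'
from h import *
s=state();where(s)
E
```

```text
t 14.17 pos [0.5214, -0.1448, 0.0433] yaw -144.87 tilt [0.002, -0.0, -1.0] F [-0.4, 0.5, -2.8] w 0.0477 j6 [-0.27, 0.45, 1.94, 0.0, 0.75, -2.46]
```

Request:
{"fn": "jog_arm", "kwargs": {"jaw": [40,40,40,40], "offset": [[0,0,0.7],[0,0,1.4],[0,0,1.8],[0,0,1.8]], "delta_rot": [[0,0,0],[0,0,0],[0,0,0],[0,0,0]]}}

```text
time: 14.5
position: [0.521, -0.1447, 0.041]
tcp_rot: [-0.302, 0.953, -0.0, 0.0]
contact_force: [-0.1, 0.1, 0.5]
gripper_width: 0.0477
grip_force: 30.0
```

The load is off the wrist, so the jar is standing. I'll release and rise.

Request:
{"fn": "jog_arm", "kwargs": {"jaw": [52,58,66,66,66,66,66,66,66,66], "offset": [[0,0,0],[0,0,0],[0,0,0],[0,0,-5],[0,0,-30],[0,0,-65],[0,0,-105],[0,0,-145],[0,0,-185],[0,0,-185]], "delta_rot": [[0,0,0],[0,0,0],[0,0,0],[0,0,0],[0,0,0],[0,0,0],[0,0,0],[0,0,0],[0,0,0],[0,0,0]]}}

```text
time: 15.33
position: [0.5246, -0.1457, 0.2339]
tcp_rot: [-0.302, 0.953, -0.003, 0.005]
contact_force: [2.0, -0.8, 0.3]
gripper_width: 0.0662
grip_force: 0.0
```

```bash
python3 - <<'E'
from h import *
s=state();where(s);im=grab('wrist','w6.png')
np.save('w6.npy',np.r_[s['position'],s['tcp_rot']])
q,_=jar(im,'blue',(.5233,-.142),.006,'wrist',s);label(im,q,.066,'wrist',s)
h=cv2.cvtColor(im,cv2.COLOR_BGR2HSV).astype(int)
for st,ce,p in comps((h[...,1]<60)&(h[...,2]>150),300): print(st,ce.round(1),unproj('wrist',ce,.006,s).round(4))
go(.4715,.1512,.14,90,s)
E
```

```text
t 15.33 pos [0.5246, -0.1457, 0.2339] yaw -144.86 tilt [0.011, -0.003, -1.0] F [2.0, -0.8, 0.3] w 0.0662 j6 [-0.27, 0.2, 1.79, -0.0, 1.13, -2.46]
blue wrist xy [ 0.5206 -0.1427] label 10.0 npx 180 meanr 0.0115 err 207.6 of 2160
label 3 score 0.257
[ 364   41   57   61 2497] [391.3  71.5] [[ 0.3654 -0.1121  0.006 ]]
[ 104   44   53   56 2273] [129.9  71.1] [[ 0.5261 -0.3417  0.006 ]]
[ 185   99   51   52 2018] [209.8 124.5] [[ 0.5243 -0.2418  0.006 ]]
[ 117  156  171  128 6950] [202.5 222.7] [[ 0.6285 -0.1874  0.006 ]]
[ 169  374   71   37 1638] [204.9 387.2] [[ 0.8377 -0.055   0.006 ]]
off [-126.8, 274.2, 92.3] rot [0.17, 0.82, 125.14]
```

View pics/w6.png

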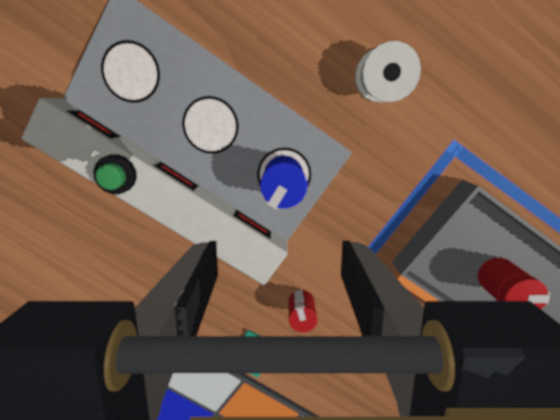

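Blue stands on the left spot with its label towards the scanner, at (285,185). Its fit is 2 mm off the spot centre and within about 10° of facing the window. Now red.

Request:
{"fn": "jog_arm", "kwargs": {"jaw": [66,66,66,66,66,66,66,66,66,66], "offset": [[-127,274,60],[-127,274,60],[-127,274,60],[-127,274,60],[-127,274,60],[-127,274,60],[-127,274,60],[-127,274,60],[-127,274,60],[-127,274,60]], "delta_rot": [[0,0,125],[0,0,125],[0,0,125],[0,0,125],[0,0,125],[0,0,125],[0,0,125],[0,0,125],[0,0,125],[0,0,125]]}}

```text
time: 16.22
position: [0.4649, 0.1547, 0.1639]
tcp_rot: [0.265, 0.964, -0.001, -0.001]
contact_force: [0.5, -0.2, -0.4]
gripper_width: 0.0659
grip_force: 0.0
```

Request:
{"fn": "jog_arm", "kwargs": {"jaw": [66,66,66,66,66,66,66,66,66,66], "offset": [[0,0,0],[0,0,0],[0,0,0],[0,0,0],[0,0,0],[0,0,0],[0,0,0],[0,0,0],[0,0,0],[0,0,0]], "delta_rot": [[0,0,55],[0,0,55],[0,0,55],[0,0,55],[0,0,55],[0,0,55],[0,0,55],[0,0,55],[0,0,55],[0,0,55]]}}

```text
time: 17.05
position: [0.4662, 0.1524, 0.1649]
tcp_rot: [0.678, 0.735, -0.001, -0.0]
contact_force: [-0.4, 0.5, -0.5]
gripper_width: 0.0661
grip_force: 0.0
```

```bash
python3 - <<'E'
from h import *
s=state();where(s);im=grab('wrist','w7.png')
np.save('w7.npy',np.r_[s['position'],s['tcp_rot']])
q,_=jar(im,'red',(.4715,.1512),.004,'wrist',s);label(im,q,.064,'wrist',s)
go(q[0],q[1],.035,90,s)
E
```

```text
t 17.05 pos [0.4662, 0.1524, 0.1649] yaw 94.59 tilt [-0.001, -0.0, -1.0] F [-0.4, 0.5, -0.5] w 0.0661 j6 [0.31, 0.2, 1.96, -0.0, 0.98, 0.23]
red wrist xy [0.4723 0.1512] label 127.9 npx 300 meanr 0.0125 err 270.1 of 2945
label 125 score 0.255
off [-1.6, 6.2, 129.9] rot [-0.08, 0.02, 4.59]
```

Request:
{"fn": "jog_arm", "kwargs": {"jaw": [66,66,66,66,66,66,66,40,40,40], "offset": [[-1.6,6.2,30],[-1.6,6.2,65],[-1.6,6.2,95],[-1.6,6.2,118],[-1.6,6.2,130],[-1.6,6.2,130],[-1.6,6.2,130],[-1.6,6.2,130],[-1.6,6.2,130],[-1.6,6.2,130]], "delta_rot": [[0,0,4.6],[0,0,4.6],[0,0,4.6],[0,0,4.6],[0,0,4.6],[0,0,4.6],[0,0,4.6],[0,0,4.6],[0,0,4.6],[0,0,4.6]]}}

```text
time: 17.93
position: [0.4738, 0.1517, 0.0367]
tcp_rot: [0.708, 0.706, 0.001, 0.0]
contact_force: [-0.7, 0.1, -0.0]
gripper_width: 0.0481
grip_force: 0.4
```

Request:
{"fn": "jog_arm", "kwargs": {"jaw": [40,40,40,40], "offset": [[0,0,0],[0,0,0],[0,0,0],[0,0,0]], "delta_rot": [[0,0,0],[0,0,0],[0,0,0],[0,0,0]]}}

```text
time: 18.27
position: [0.4738, 0.1517, 0.0367]
tcp_rot: [0.708, 0.706, 0.001, 0.0]
contact_force: [-1.3, 0.9, 7.5]
gripper_width: 0.0476
grip_force: 30.0
```

```bash
python3 - <<'E'
from h import *
s=state();where(s);go(.5265,-.342,.145,-34.8,s)
E
```

```text
t 18.27 pos [0.4738, 0.1517, 0.0367] yaw 89.84 tilt [0.002, 0.001, -1.0] F [-1.3, 0.9, 7.5] w 0.0476 j6 [0.31, 0.41, 2.04, -0.0, 0.69, 0.31]
off [-493.5, 54.2, -108.5] rot [0.02, -0.12, 124.64]
```

Request:
{"fn": "jog_arm", "kwargs": {"jaw": [40,40,40,40,40,40,40,40,40,40], "offset": [[0,0,-5],[0,0,-30],[0,0,-70],[0,0,-108],[-40,5,-108],[-80,10,-108],[-120,15,-108],[-160,20,-108],[-200,25,-108],[-240,30,-108]], "delta_rot": [[0,0,0],[0,0,0],[0,0,0],[0,0,0],[0,0,7],[0,0,14],[0,0,21],[0,0,28],[0,0,35],[0,0,42]]}}

```text
time: 19.1
position: [0.502, -0.0905, 0.1441]
tcp_rot: [0.915, 0.403, 0.0, 0.0]
contact_force: [1.3, -0.9, -2.5]
gripper_width: 0.0475
grip_force: 30.0
```

```bash
python3 - <<'E'
from h import *
s=state();where(s);go(.5265,-.342,.145,-34.8,s)
E
```

```text
t 19.1 pos [0.502, -0.0905, 0.1441] yaw 47.5 tilt [0.0, 0.0, -1.0] F [1.3, -0.9, -2.5] w 0.0475 j6 [-0.18, 0.26, 1.94, 0.0, 0.94, 0.56]
off [-168.8, 188.0, -0.9] rot [0.0, -0.02, 82.3]
```

Request:
{"fn": "jog_arm", "kwargs": {"jaw": [40,40,40,40,40,40,40,40,40,40], "offset": [[-168,188,0],[-168,188,0],[-168,188,0],[-168,188,0],[-168,188,0],[-168,188,0],[-168,188,0],[-168,188,0],[-168,188,0],[-168,188,0]], "delta_rot": [[0,0,82],[0,0,82],[0,0,82],[0,0,82],[0,0,82],[0,0,82],[0,0,82],[0,0,82],[0,0,82],[0,0,82]]}}

```text
time: 19.93
position: [0.5283, -0.3396, 0.1435]
tcp_rot: [0.978, -0.21, -0.0, -0.0]
contact_force: [-0.0, -0.3, -2.5]
gripper_width: 0.0473
grip_force: 30.0
```

Request:
{"fn": "jog_arm", "kwargs": {"jaw": [40,40,40,40,40,40], "offset": [[0,0,0],[0,0,0],[0,0,0],[0,0,0],[0,0,0],[0,0,0]], "delta_rot": [[0,0,12],[0,0,12],[0,0,12],[0,0,12],[0,0,12],[0,0,12]]}}

```text
time: 20.43
position: [0.5288, -0.3393, 0.1437]
tcp_rot: [0.952, -0.306, -0.0, -0.0]
contact_force: [0.1, 0.6, -2.0]
gripper_width: 0.0474
grip_force: 30.0
```

```bash
python3 - <<'E'
from h import *
s=state();where(s);go(.5265,-.342,.040,-34.8,s)
E
```

```text
t 20.43 pos [0.5288, -0.3393, 0.1437] yaw -35.67 tilt [-0.0, 0.0, -1.0] F [0.1, 0.6, -2.0] w 0.0474 j6 [-0.57, 0.43, 1.69, 0.0, 1.02, 1.62]
off [-0.3, 3.5, 103.7] rot [-0.0, 0.0, -0.87]
```

Request:
{"fn": "jog_arm", "kwargs": {"jaw": [40,40,40,40,40,40,40,40,40,40], "offset": [[-0.3,3.5,20],[-0.3,3.5,50],[-0.3,3.5,75],[-0.3,3.5,92],[-0.3,3.5,98],[-0.3,3.5,101],[-0.3,3.5,103],[-0.3,3.5,104],[-0.3,3.5,104.5],[-0.3,3.5,104.5]], "delta_rot": [[0,0,0],[0,0,0],[0,0,0],[0,0,0],[0,0,0],[0,0,0],[0,0,0],[0,0,0],[0,0,0],[0,0,0]]}}

```text
time: 21.27
position: [0.5271, -0.3424, 0.0401]
tcp_rot: [0.952, -0.307, 0.001, 0.0]
contact_force: [0.6, 1.1, -2.4]
gripper_width: 0.0471
grip_force: 30.0
```

Request:
{"fn": "jog_arm", "kwargs": {"jaw": [40,40,40,40], "offset": [[0,0,0.7],[0,0,1.4],[0,0,1.8],[0,0,1.8]], "delta_rot": [[0,0,0],[0,0,0],[0,0,0],[0,0,0]]}}

```text
time: 21.6
position: [0.5271, -0.3423, 0.0387]
tcp_rot: [0.952, -0.307, 0.001, 0.0]
contact_force: [-1.6, 2.0, 8.0]
gripper_width: 0.0472
grip_force: 30.0
```

Request:
{"fn": "jog_arm", "kwargs": {"jaw": [50,56,66,66,66,66,66,66,66,66], "offset": [[0,0,0],[0,0,0],[0,0,0],[0,0,-5],[0,0,-30],[0,0,-65],[0,0,-105],[0,0,-145],[0,0,-185],[0,0,-225]], "delta_rot": [[0,0,0],[0,0,0],[0,0,0],[0,0,0],[0,0,0],[0,0,0],[0,0,0],[0,0,0],[0,0,0],[0,0,0]]}}

```text
time: 22.43
position: [0.5263, -0.3418, 0.2647]
tcp_rot: [0.952, -0.307, 0.0, 0.0]
contact_force: [0.5, -0.2, -0.7]
gripper_width: 0.0657
grip_force: 0.0
```

```bash
python3 - <<'E'
from h import *
s=state();where(s);go(.50,-.24,.30,1.2,s)
E
```

```text
t 22.43 pos [0.5263, -0.3418, 0.2647] yaw -35.8 tilt [0.0, -0.0, -1.0] F [0.5, -0.2, -0.7] w 0.0657 j6 [-0.58, 0.32, 1.57, 0.0, 1.25, 1.62]
off [-80.8, -67.2, -35.3] rot [0.0, -0.01, -37.0]
```

Request:
{"fn": "jog_arm", "kwargs": {"jaw": [0,0,0,0,0,0,0,0,0,0], "offset": [[-81,-67,-35],[-81,-67,-35],[-81,-67,-35],[-81,-67,-35],[-81,-67,-35],[-81,-67,-35],[-81,-67,-35],[-81,-67,-35],[-81,-67,-35],[-81,-67,-35]], "delta_rot": [[0,0,-37],[0,0,-37],[0,0,-37],[0,0,-37],[0,0,-37],[0,0,-37],[0,0,-37],[0,0,-37],[0,0,-37],[0,0,-37]]}}

```text
time: 23.27
position: [0.5, -0.2406, 0.2971]
tcp_rot: [1.0, 0.009, -0.0, -0.0]
contact_force: [0.6, 0.1, -1.5]
gripper_width: 0.0016
grip_force: 0.0
```

```bash
python3 - <<'E'
from h import *
s=state();where(s);im=grab('wrist','w8.png')
np.save('w8.npy',np.r_[s['position'],s['tcp_rot']])
q,_=jar(im,'red',(.527,-.342),.006,'wrist',s);label(im,q,.066,'wrist',s)
q,_=jar(im,'blue',(.5225,-.142),.006,'wrist',s);label(im,q,.066,'wrist',s)
h=cv2.cvtColor(im,cv2.COLOR_BGR2HSV).astype(int)
for st,ce,p in comps((h[...,1]<60)&(h[...,2]>150),300): print(st,ce.round(1),unproj('wrist',ce,.006,s).round(4))
for st,ce,p in comps(masks(im)['green'],40): print('g',st,ce.round(1),unproj('wrist',ce,.053,s).round(4))
E
```

```text
t 23.27 pos [0.5, -0.2406, 0.2971] yaw 1.07 tilt [-0.0, 0.0, -1.0] F [0.6, 0.1, -1.5] w 0.0016 j6 [-0.45, 0.17, 1.69, 0.0, 1.28, 1.1]
red wrist xy [ 0.5268 -0.3379] label -11.1 npx 159 meanr 0.0115 err 139.1 of 1850
label 347 score 0.179
blue wrist xy [ 0.5146 -0.153 ] label 3.3 npx 798 meanr 0.0058 err 830.6 of 2300
label 201 score 0.125
[  148    47   266    48 10435] [273.1  70.5] [[ 0.6178 -0.2303  0.006 ]]
[ 184  125   42   59 1504] [204.5 147.7] [[ 0.5208 -0.1411  0.006 ]]
[ 262  125   40   43 1130] [284.1 143.9] [[ 0.5277 -0.246   0.006 ]]
[ 166  232   43   48 1211] [186.7 258.8] [[ 0.3602 -0.1087  0.006 ]]
[ 78 395  53  18 318] [104.1 400.9] [[0.1007 0.0423 0.006 ]]
g [315  56  25  26 514] [326.8  68.7] [[ 0.6168 -0.291   0.053 ]]
```

View pics/w8.png

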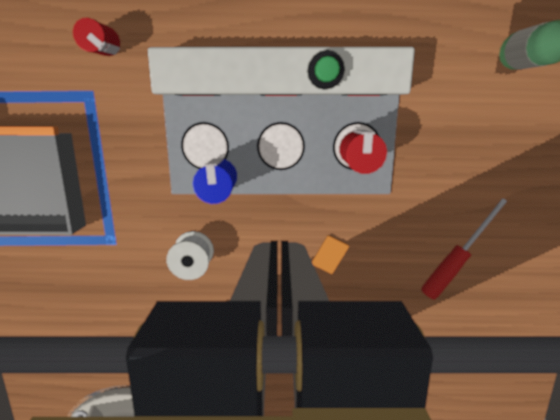

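The blue jar has been knocked: its lid is at (214,182), a few cm short of its spot at (205,146). Red stands on the right spot at (363,152). I'll measure both and mend.

```bash
python3 - <<'E'
from h import *
s=lab(np.load('w8.npy'));im=cv2.imread('pics/w8.png')
for g in((.487,-.15),(.48,-.145)):
    q,_=jar(im,'blue',g,.006,'wrist',s);label(im,q,.066,'wrist',s)
print(unproj('wrist',[[281.5,146],[205,146.5],[326.8,69]],.006,s).round(4))
q,_=jar(im,'red',(.527,-.342),.006,'wrist',s,rad=.024)
for d in((0,0),(0,-.003),(0,.003),(.003,0)): label(im,q+d,.066,'wrist',s)
go(q[0],q[1],.2,1) if 0 else None
E
```

```text
blue wrist xy [ 0.4911 -0.1587] label 7.1 npx 201 meanr 0.01 err 824.8 of 2353
label 348 score 0.16
blue wrist xy [ 0.4893 -0.1592] label 5.2 npx 178 meanr 0.0105 err 609.1 of 2104
label 353 score 0.179
[[ 0.5249 -0.2427  0.006 ]
 [ 0.5223 -0.1418  0.006 ]
 [ 0.6208 -0.297   0.006 ]]
red wrist xy [ 0.5268 -0.3379] label -11.1 npx 159 meanr 0.0115 err 139.1 of 1850
label 347 score 0.179
label 359 score 0.206
label 335 score 0.116
label 345 score 0.148
```

```bash
sed -i 's/m=((c|w)&near)/m=(c\&near)/' h.py; python3 - <<'E'
from h import *
for f in('w8',):
    s=lab(np.load(f+'.npy'));im=cv2.imread(f'pics/{f}.png')
    for col,g in(('blue',(.485,-.155)),('red',(.527,-.341))):
        q,_=jar(im,col,g,.006,'wrist',s);label(im,q,.066,'wrist',s)
s=lab(np.load('w6.npy'));im=cv2.imread('pics/w6.png');q,_=jar(im,'blue',(.5225,-.142),.006,'wrist',s);label(im,q,.066,'wrist',s)
s=lab(np.load('w7.npy'));im=cv2.imread('pics/w7.png');q,_=jar(im,'red',(.47,.15),.004,'wrist',s);label(im,q,.064,'wrist',s)
go(.4893,-.158,.12,60)
E
```

```text
blue wrist xy [ 0.4853 -0.1617] label 9.4 npx 147 meanr 0.0126 err 273.2 of 1365
label 5 score 0.229
red wrist xy [ 0.5253 -0.3396] label -1.6 npx 157 meanr 0.0127 err 246.3 of 1488
label 355 score 0.214
blue wrist xy [ 0.5236 -0.1435] label 7.7 npx 180 meanr 0.0125 err 274.6 of 1835
label 4 score 0.258
red wrist xy [0.4728 0.1499] label 129.2 npx 301 meanr 0.0125 err 379.8 of 2836
label 126 score 0.256
off [-9.1, -82.7, 177.1] rot [-0.02, 0.02, -58.9]
```

Request:
{"fn": "jog_arm", "kwargs": {"jaw": [70,70,70,70,70,70,70,70,70,70], "offset": [[-14,-79,132],[-14,-79,132],[-14,-79,132],[-14,-79,132],[-14,-79,132],[-14,-79,132],[-14,-79,132],[-14,-79,132],[-14,-79,132],[-14,-79,132]], "delta_rot": [[0,0,0],[0,0,0],[0,0,0],[0,0,0],[0,0,0],[0,0,0],[0,0,0],[0,0,0],[0,0,0],[0,0,0]]}}

```text
time: 24.15
position: [0.4853, -0.1625, 0.1665]
tcp_rot: [1.0, 0.01, 0.001, 0.0]
contact_force: [0.4, 0.2, 0.2]
gripper_width: 0.0652
grip_force: 0.0
```

```bash
python3 - <<'E'
from h import *
s=state();where(s);im=grab('wrist','w9.png');np.save('w9.npy',np.r_[s['position'],s['tcp_rot']])
q,_=jar(im,'blue',(.486,-.161),.006,'wrist',s);label(im,q,.066,'wrist',s)
go(q[0],q[1],.038,1,s)
E
```

```text
t 24.15 pos [0.4853, -0.1625, 0.1665] yaw 1.15 tilt [0.002, -0.001, -1.0] F [0.4, 0.2, 0.2] w 0.0652 j6 [-0.33, 0.23, 1.92, -0.0, 0.99, 1.22]
blue wrist xy [ 0.4856 -0.1613] label 7.5 npx 303 meanr 0.0121 err 394.8 of 2810
label 4 score 0.272
off [0.0, -1.3, 128.5] rot [0.05, -0.12, 0.15]
```

View pics/w9.png

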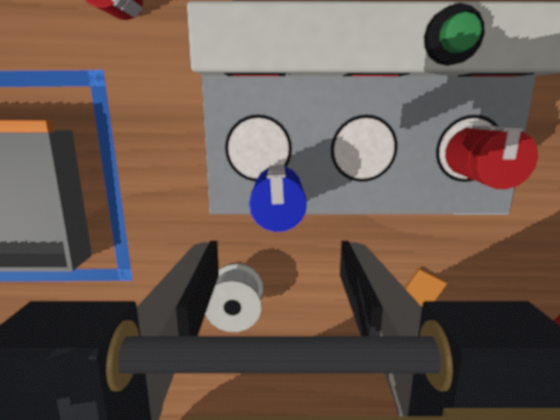

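Blue is upright at (278,200) with its label still facing the window; its spot is at (258,148). I'll regrasp and shift it.

Request:
{"fn": "jog_arm", "kwargs": {"jaw": [66,66,66,66,66,66,66,40,40,40], "offset": [[0,-1.3,35],[0,-1.3,70],[0,-1.3,100],[0,-1.3,120],[0,-1.3,128],[0,-1.3,128],[0,-1.3,128],[0,-1.3,128],[0,-1.3,128],[0,-1.3,128]], "delta_rot": [[0,0,0],[0,0,0],[0,0,0],[0,0,0],[0,0,0],[0,0,0],[0,0,0],[0,0,0],[0,0,0],[0,0,0]]}}

```text
time: 25.03
position: [0.4854, -0.1607, 0.0386]
tcp_rot: [1.0, 0.011, 0.001, 0.0]
contact_force: [0.3, -1.2, 0.6]
gripper_width: 0.048
grip_force: 0.4
```

Request:
{"fn": "jog_arm", "kwargs": {"jaw": [40,40,40,40,40,40,40,40], "offset": [[0,0,0],[0,0,0],[0,0,0],[0,0,-2],[0,0,-8],[0,0,-15],[0,0,-15],[0,0,-15]], "delta_rot": [[0,0,0],[0,0,0],[0,0,0],[0,0,0],[0,0,0],[0,0,0],[0,0,0],[0,0,0]]}}

```text
time: 25.7
position: [0.4848, -0.1604, 0.0529]
tcp_rot: [1.0, 0.011, 0.001, 0.0]
contact_force: [-0.4, -0.7, -2.2]
gripper_width: 0.0473
grip_force: 30.0
```

```bash
python3 - <<'E'
from h import *
s=state();where(s);go(.5228,-.1422,.038,-3,s)
E
```

```text
t 25.7 pos [0.4848, -0.1604, 0.0529] yaw 1.21 tilt [0.001, -0.0, -1.0] F [-0.4, -0.7, -2.2] w 0.0473 j6 [-0.32, 0.4, 2.0, 0.0, 0.74, 1.23]
off [38.4, -17.4, 15.0] rot [0.02, -0.06, 4.21]
```

Request:
{"fn": "jog_arm", "kwargs": {"jaw": [40,40,40,40,40,40,40,40,40,40], "offset": [[10,-5,0],[20,-10,0],[30,-14,0],[38,-17.5,0],[38,-17.5,0],[38,-17.5,5],[38,-17.5,10],[38,-17.5,13],[38,-17.5,14.5],[38,-17.5,14.5]], "delta_rot": [[0,0,1],[0,0,2],[0,0,3],[0,0,4],[0,0,4],[0,0,4],[0,0,4],[0,0,4],[0,0,4],[0,0,4]]}}

```text
time: 26.53
position: [0.521, -0.142, 0.0384]
tcp_rot: [1.0, -0.024, -0.001, -0.0]
contact_force: [-6.3, 1.8, 14.7]
gripper_width: 0.0474
grip_force: 30.0
```

Request:
{"fn": "jog_arm", "kwargs": {"jaw": [40,40,40], "offset": [[0,0,0],[0,0,0],[0,0,0]], "delta_rot": [[0,0,0],[0,0,0],[0,0,0]]}}

```text
time: 26.78
position: [0.5209, -0.142, 0.0384]
tcp_rot: [1.0, -0.024, -0.001, -0.0]
contact_force: [-5.9, 2.2, 14.1]
gripper_width: 0.0475
grip_force: 30.0
```

Request:
{"fn": "jog_arm", "kwargs": {"jaw": [40,40,40,50,56,66,66,66,66,66], "offset": [[0.5,0,-1.2],[0.5,0,-1.2],[0.5,0,-0.6],[0.5,0,-0.6],[0.5,0,-0.6],[0.5,0,-0.6],[0.5,0,-10],[0.5,0,-40],[0.5,0,-80],[0.5,0,-120]], "delta_rot": [[0,0,0],[0,0,0],[0,0,0],[0,0,0],[0,0,0],[0,0,0],[0,0,0],[0,0,0],[0,0,0],[0,0,0]]}}

```text
time: 27.62
position: [0.5216, -0.1418, 0.159]
tcp_rot: [1.0, -0.024, -0.001, -0.0]
contact_force: [1.1, -1.1, -0.1]
gripper_width: 0.0663
grip_force: 0.0
```

```bash
python3 - <<'E'
from h import *
s=state();where(s);go(.5,-.2406,.29,1.2,s)
E
```

```text
t 27.62 pos [0.5216, -0.1418, 0.159] yaw -2.8 tilt [-0.002, 0.001, -1.0] F [1.1, -1.1, -0.1] w 0.0663 j6 [-0.27, 0.29, 1.87, -0.0, 0.99, 1.35]
off [-17.0, 99.7, -131.0] rot [-0.03, 0.12, -4.0]
```

Request:
{"fn": "jog_arm", "kwargs": {"jaw": [0,0,0,0,0,0,0,0,0], "offset": [[-17,100,-131],[-17,100,-131],[-17,100,-131],[-17,100,-131],[-17,100,-131],[-17,100,-131],[-17,100,-131],[-17,100,-131],[-17,100,-131]], "delta_rot": [[0,0,-4],[0,0,-4],[0,0,-4],[0,0,-4],[0,0,-4],[0,0,-4],[0,0,-4],[0,0,-4],[0,0,-4]]}}

```text
time: 28.37
position: [0.5001, -0.24, 0.2874]
tcp_rot: [1.0, 0.011, -0.001, -0.001]
contact_force: [-0.3, 0.1, -0.4]
gripper_width: 0.0081
grip_force: 0.0
```

```bash
python3 - <<'E'
from h import *
s=state();where(s);im=grab('wrist','w10.png');np.save('w10.npy',np.r_[s['position'],s['tcp_rot']])
for col,g in(('blue',(.522,-.142)),('red',(.527,-.341))):
    q,_=jar(im,col,g,.006,'wrist',s);label(im,q,.066,'wrist',s)
print(unproj('wrist',[[0,0]],.006,s).round(3))
g=masks(im)['green']
for st,ce,p in comps(g,40): print('g',st,ce.round(1),unproj('wrist',ce,.056,s).round(4))
a=cv2.resize(im[20:220,120:440],None,fx=2.5,fy=2.5,interpolation=cv2.INTER_CUBIC)
an=np.linspace(0,6.28,40)
def cir(x,y,z,r,c):
    p=proj('wrist',np.c_[x+r*np.cos(an),y+r*np.sin(an),np.full(40,z)],s);cv2.polylines(a,[np.round((p-[120,20]+.5)*2.5).astype(np.int32)],True,c)
for x,y in((.5228,-.142),(.5249,-.242),(.527,-.342)):
    cir(x,y,.006,.032,(0,255,0));cir(x,y,.066,.024,(0,255,255))
cir(.6168,-.291,.056,.013,(255,0,255))
cv2.imwrite('pics/c10.png',a)
E
```

```text
t 28.37 pos [0.5001, -0.24, 0.2874] yaw 1.26 tilt [-0.002, 0.001, -1.0] F [-0.3, 0.1, -0.4] w 0.0081 j6 [-0.45, 0.18, 1.7, 0.0, 1.26, 1.1]
blue wrist xy [ 0.5218 -0.1427] label 4.9 npx 167 meanr 0.0129 err 283.2 of 1520
label 2 score 0.235
red wrist xy [ 0.5253 -0.3394] label -2.7 npx 163 meanr 0.0127 err 270.8 of 1556
label 354 score 0.214
[[0.686 0.088 0.006]]
g [317  55  26  26 538] [329.3  67.7] [[ 0.6165 -0.2908  0.056 ]]
```

View pics/c10.png

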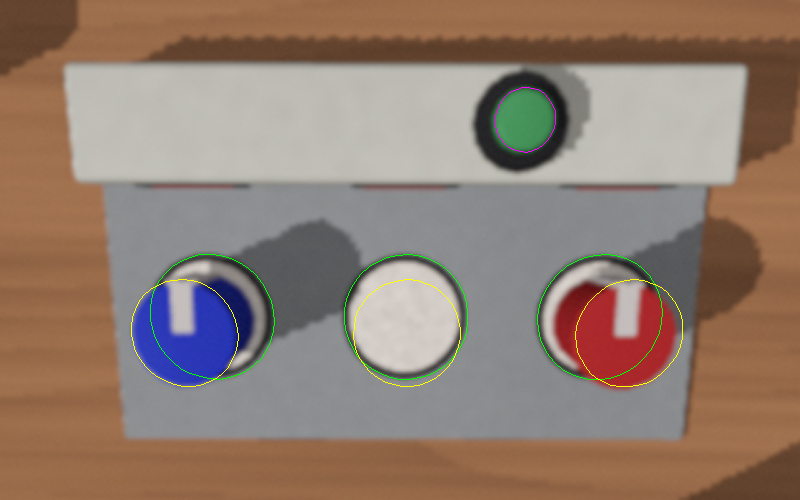

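Both jars are on their spots within about 3 mm, labels facing the windows. The button is at (525,120). Pressing it with shut fingers.

```bash
python3 -c "
from h import *
go(.6165,-.291,.085,1.2)"
```

```text
off [115.5, 53.7, 202.2] rot [-0.07, 0.12, 0.06]
```

Request:
{"fn": "jog_arm", "kwargs": {"jaw": [0,0,0,0,0,0,0,0,0,0], "offset": [[115.5,53.7,0],[115.5,53.7,30],[115.5,53.7,80],[115.5,53.7,130],[115.5,53.7,170],[115.5,53.7,190],[115.5,53.7,202],[115.5,53.7,202],[115.5,53.7,202],[115.5,53.7,202]], "delta_rot": [[0,0,0],[0,0,0],[0,0,0],[0,0,0],[0,0,0],[0,0,0],[0,0,0],[0,0,0],[0,0,0],[0,0,0]]}}

```text
time: 29.25
position: [0.6182, -0.2924, 0.0884]
tcp_rot: [1.0, 0.011, 0.001, 0.0]
contact_force: [0.8, 0.6, 0.3]
gripper_width: 0.0001
grip_force: 0.0
```

```bash
python3 -c "
from h import *
where();go(.6165,-.291,.06,1.2)"
```

```text
t 29.25 pos [0.6182, -0.2924, 0.0884] yaw 1.23 tilt [0.001, -0.001, -1.0] F [0.8, 0.6, 0.3] w 0.0001 j6 [-0.44, 0.57, 1.59, 0.0, 0.98, 1.11]
off [-1.7, -1.4, 28.4] rot [0.03, -0.07, 0.03]
```

Request:
{"fn": "jog_arm", "kwargs": {"jaw": [0,0,0,0,0,0], "offset": [[-1.5,-1,10],[-1.5,-1,20],[-1.5,-1,25],[-1.5,-1,28],[-1.5,-1,30],[-1.5,-1,30]], "delta_rot": [[0,0,0],[0,0,0],[0,0,0],[0,0,0],[0,0,0],[0,0,0]]}}

```text
time: 29.75
position: [0.6168, -0.2918, 0.0619]
tcp_rot: [1.0, 0.01, 0.001, 0.0]
contact_force: [-10.4, 4.9, 37.3]
gripper_width: 0.0003
grip_force: 18.3
```

Request:
{"fn": "jog_arm", "kwargs": {"jaw": [0,0,0], "offset": [[0,0,-3],[0,0,-3],[0,0,-3]], "delta_rot": [[0,0,0],[0,0,0],[0,0,0]]}}

```text
time: 30.0
position: [0.6167, -0.2918, 0.0623]
tcp_rot: [1.0, 0.01, 0.001, 0.0]
contact_force: [-3.6, 2.2, 14.2]
gripper_width: 0.0001
grip_force: 7.6
```

Request:
{"fn": "jog_arm", "kwargs": {"jaw": [0,0,0], "offset": [[0,0,-2],[0,0,-2],[0,0,-2]], "delta_rot": [[0,0,0],[0,0,0],[0,0,0]]}}

```text
time: 30.25
position: [0.6165, -0.2917, 0.0629]
tcp_rot: [1.0, 0.01, 0.001, 0.0]
contact_force: [1.5, 0.2, 4.9]
gripper_width: 0.0007
grip_force: 2.3
```

Request:
{"fn": "jog_arm", "kwargs": {"jaw": [0,0,0], "offset": [[0,0,-2],[0,0,-2],[0,0,-2]], "delta_rot": [[0,0,0],[0,0,0],[0,0,0]]}}

```text
time: 30.5
position: [0.6164, -0.2917, 0.0642]
tcp_rot: [1.0, 0.01, 0.001, 0.0]
contact_force: [1.7, -0.9, 3.6]
gripper_width: 0.0005
grip_force: 1.9
```

Request:
{"fn": "jog_arm", "kwargs": {"jaw": [0,0,0], "offset": [[0,0,-2],[0,0,-2],[0,0,-2]], "delta_rot": [[0,0,0],[0,0,0],[0,0,0]]}}

```text
time: 30.75
position: [0.6157, -0.2915, 0.0657]
tcp_rot: [1.0, 0.01, -0.0, -0.0]
contact_force: [1.6, -1.1, 3.3]
gripper_width: 0.0004
grip_force: 1.4
```

The force profile shows a spring of about 3 to 5 N ending in a hard stop, so the button went fully down while both jars stood. Next, red goes back to the tray.

Request:
{"fn": "jog_arm", "kwargs": {"jaw": [0,0,0,66,66,66,66,66,66,66], "offset": [[0,0,-30],[0,0,-65],[0,0,-100],[-40,22,-100],[-80,44,-100],[-90,50,-100],[-90,50,-100],[-90,50,-100],[-90,50,-100],[-90,50,-100]], "delta_rot": [[0,0,0],[0,0,0],[0,0,0],[0,0,0],[0,0,0],[0,0,0],[0,0,0],[0,0,0],[0,0,0],[0,0,0]]}}

```text
time: 31.58
position: [0.5275, -0.3426, 0.1654]
tcp_rot: [1.0, 0.011, -0.0, -0.0]
contact_force: [-0.1, 0.5, 0.7]
gripper_width: 0.0451
grip_force: 0.0
```

```bash
python3 - <<'E'
from h import *
s=state();where(s);im=grab('wrist','w11.png')
q,_=jar(im,'red',(.526,-.341),.006,'wrist',s);label(im,q,.066,'wrist',s)
q2,_=jar(im,'blue',(.522,-.142),.006,'wrist',s)
go(q[0],q[1],.038,1.2,s)
E
```

```text
t 31.58 pos [0.5275, -0.3426, 0.1654] yaw 1.25 tilt [-0.0, 0.001, -1.0] F [-0.1, 0.5, 0.7] w 0.0451 j6 [-0.58, 0.41, 1.67, 0.0, 1.07, 0.97]
red wrist xy [ 0.5259 -0.3408] label 3.0 npx 304 meanr 0.0123 err 398.2 of 2847
label 359 score 0.255
blue wrist xy [ 0.5201 -0.1532] label 44.6 npx 241 meanr 0.0165 err 1700.7 of 3009
off [-1.5, -1.7, 127.4] rot [-0.03, 0.02, 0.05]
```

Request:
{"fn": "jog_arm", "kwargs": {"jaw": [66,66,66,66,66,66,66,66,40,40], "offset": [[-1.5,-1.7,0],[-1.5,-1.7,0],[-1.5,-1.7,35],[-1.5,-1.7,75],[-1.5,-1.7,110],[-1.5,-1.7,127],[-1.5,-1.7,127],[-1.5,-1.7,127],[-1.5,-1.7,127],[-1.5,-1.7,127]], "delta_rot": [[0,0,0],[0,0,0],[0,0,0],[0,0,0],[0,0,0],[0,0,0],[0,0,0],[0,0,0],[0,0,0],[0,0,0]]}}

```text
time: 32.47
position: [0.5267, -0.3424, 0.0408]
tcp_rot: [1.0, 0.011, 0.001, 0.001]
contact_force: [0.2, -0.1, 0.2]
gripper_width: 0.0547
grip_force: 0.0
```

Request:
{"fn": "jog_arm", "kwargs": {"jaw": [40,40,40,40,40,40,40,40,40,40], "offset": [[0,0,0],[0,0,0],[0,0,0],[0,0,0],[0,0,-3],[0,0,-15],[0,0,-50],[0,0,-90],[0,0,-110],[0,0,-110]], "delta_rot": [[0,0,0],[0,0,0],[0,0,0],[0,0,0],[0,0,0],[0,0,0],[0,0,0],[0,0,0],[0,0,0],[0,0,0]]}}

```text
time: 33.3
position: [0.528, -0.3434, 0.1552]
tcp_rot: [1.0, 0.01, 0.004, 0.002]
contact_force: [1.0, -0.5, -2.3]
gripper_width: 0.0472
grip_force: 30.0
```

```bash
python3 - <<'E'
from h import *
s=state();where(s);go(.469,.13,.148,1.2,s)
E
```

```text
t 33.3 pos [0.528, -0.3434, 0.1552] yaw 1.2 tilt [0.007, -0.005, -1.0] F [1.0, -0.5, -2.3] w 0.0472 j6 [-0.58, 0.41, 1.68, -0.0, 1.03, 0.97]
off [-49.1, -474.6, 4.4] rot [0.29, -0.42, -0.0]
```

Request:
{"fn": "jog_arm", "kwargs": {"jaw": [40,40,40,40,40,40,40,40,40,40], "offset": [[-48,-473,0],[-48,-473,0],[-48,-473,0],[-48,-473,0],[-48,-473,0],[-48,-473,0],[-48,-473,0],[-48,-473,0],[-48,-473,0],[-48,-473,0]], "delta_rot": [[0,0,0],[0,0,0],[0,0,0],[0,0,0],[0,0,0],[0,0,0],[0,0,0],[0,0,0],[0,0,0],[0,0,0]]}}

```text
time: 34.13
position: [0.4731, 0.0736, 0.1485]
tcp_rot: [1.0, 0.01, -0.0, 0.0]
contact_force: [0.9, 1.1, -2.2]
gripper_width: 0.0471
grip_force: 30.0
```

Request:
{"fn": "jog_arm", "kwargs": {"jaw": [40,40,40,40,40,40], "offset": [[0,0,0],[0,0,0],[0,0,0],[0,0,0],[0,0,0],[0,0,0]], "delta_rot": [[0,0,0],[0,0,0],[0,0,0],[0,0,0],[0,0,0],[0,0,0]]}}

```text
time: 34.63
position: [0.4746, 0.0708, 0.1487]
tcp_rot: [1.0, 0.009, -0.0, 0.0]
contact_force: [-0.6, -0.7, -1.7]
gripper_width: 0.0473
grip_force: 30.0
```

```bash
python3 - <<'E'
from h import *
s=state();where(s);go(.469,.13,.0395,1.2,s)
E
```

```text
t 34.63 pos [0.4746, 0.0708, 0.1487] yaw 1.08 tilt [-0.0, -0.0, -1.0] F [-0.6, -0.7, -1.7] w 0.0473 j6 [0.14, 0.21, 2.0, -0.0, 0.93, 1.7]
off [-4.5, -59.4, 109.2] rot [0.01, 0.01, -0.12]
```

Request:
{"fn": "jog_arm", "kwargs": {"jaw": [40,40,40,40,40,40,40,40,40,40], "offset": [[-4,-30,0],[-4,-59,0],[-4,-59,0],[-4,-59,35],[-4,-59,70],[-4,-59,92],[-4,-59,101],[-4,-59,106],[-4,-59,108.5],[-4,-59,109]], "delta_rot": [[0,0,0],[0,0,0],[0,0,0],[0,0,0],[0,0,0],[0,0,0],[0,0,0],[0,0,0],[0,0,0],[0,0,0]]}}

```text
time: 35.47
position: [0.4701, 0.1307, 0.0404]
tcp_rot: [1.0, 0.01, 0.0, -0.0]
contact_force: [-0.0, 0.0, -2.6]
gripper_width: 0.0473
grip_force: 30.0
```

Request:
{"fn": "jog_arm", "kwargs": {"jaw": [40,40,40], "offset": [[0,0,0.6],[0,0,1],[0,0,1]], "delta_rot": [[0,0,0],[0,0,0],[0,0,0]]}}

```text
time: 35.72
position: [0.4699, 0.131, 0.0396]
tcp_rot: [1.0, 0.01, 0.001, -0.0]
contact_force: [0.2, 1.2, -2.1]
gripper_width: 0.0471
grip_force: 30.0
```

Request:
{"fn": "jog_arm", "kwargs": {"jaw": [40,40,40,40], "offset": [[0,0,0.8],[0,0,1.4],[0,0,1.4],[0,0,1.4]], "delta_rot": [[0,0,0],[0,0,0],[0,0,0],[0,0,0]]}}

```text
time: 36.05
position: [0.4698, 0.1311, 0.0386]
tcp_rot: [1.0, 0.011, 0.001, -0.0]
contact_force: [-1.6, -0.8, 12.8]
gripper_width: 0.0475
grip_force: 30.0
```

Touchdown. I'll release, rise and return for blue.

Request:
{"fn": "jog_arm", "kwargs": {"jaw": [50,56,66,66,66,66,66,66,66,66], "offset": [[0,0,0],[0,0,0],[0,0,0],[0,0,-5],[0,0,-30],[0,0,-65],[0,0,-105],[0,0,-128],[0,0,-128],[0,0,-128]], "delta_rot": [[0,0,0],[0,0,0],[0,0,0],[0,0,0],[0,0,0],[0,0,0],[0,0,0],[0,0,0],[0,0,0],[0,0,0]]}}

```text
time: 36.88
position: [0.4702, 0.1311, 0.1669]
tcp_rot: [1.0, 0.011, 0.002, -0.0]
contact_force: [0.6, 0.8, -0.5]
gripper_width: 0.0659
grip_force: 0.0
```

```bash
python3 - <<'E'
from h import *
s=state();where(s);go(.522,-.142,.166,1.2,s)
E
```

```text
t 36.88 pos [0.4702, 0.1311, 0.1669] yaw 1.2 tilt [0.003, 0.001, -1.0] F [0.6, 0.8, -0.5] w 0.0659 j6 [0.27, 0.19, 1.97, 0.0, 0.97, 1.82]
off [46.1, 274.1, 0.8] rot [-0.05, -0.19, 0.0]
```

Request:
{"fn": "jog_arm", "kwargs": {"jaw": [66,66,66,66,66,66,66,66,66,66], "offset": [[46,274,0],[46,274,0],[46,274,0],[46,274,0],[46,274,0],[46,274,0],[46,274,0],[46,274,0],[46,274,0],[46,274,0]], "delta_rot": [[0,0,0],[0,0,0],[0,0,0],[0,0,0],[0,0,0],[0,0,0],[0,0,0],[0,0,0],[0,0,0],[0,0,0]]}}

```text
time: 37.72
position: [0.5198, -0.1415, 0.1639]
tcp_rot: [1.0, 0.01, -0.001, -0.001]
contact_force: [-0.2, -0.0, 0.4]
gripper_width: 0.0661
grip_force: 0.0
```

```bash
python3 - <<'E'
from h import *
s=state();where(s);im=grab('wrist','w12.png')
q,_=jar(im,'blue',(.522,-.142),.006,'wrist',s);label(im,q,.066,'wrist',s)
go(q[0],q[1],.038,1.2,s)
E
```

```text
t 37.72 pos [0.5198, -0.1415, 0.1639] yaw 1.17 tilt [-0.003, 0.001, -1.0] F [-0.2, -0.0, 0.4] w 0.0661 j6 [-0.27, 0.28, 1.87, 0.0, 1.0, 1.28]
blue wrist xy [ 0.5229 -0.1417] label 1.3 npx 317 meanr 0.0119 err 410.9 of 2865
label 358 score 0.268
off [3.4, 0.4, 125.9] rot [-0.07, 0.16, -0.03]
```

Request:
{"fn": "jog_arm", "kwargs": {"jaw": [66,66,66,66,66,66,66,40,40,40], "offset": [[2.5,0.3,35],[2.5,0.3,70],[2.5,0.3,100],[2.5,0.3,120],[2.5,0.3,127],[2.5,0.3,127],[2.5,0.3,127],[2.5,0.3,127],[2.5,0.3,127],[2.5,0.3,127]], "delta_rot": [[0,0,0],[0,0,0],[0,0,0],[0,0,0],[0,0,0],[0,0,0],[0,0,0],[0,0,0],[0,0,0],[0,0,0]]}}

```text
time: 38.6
position: [0.5244, -0.1425, 0.0397]
tcp_rot: [1.0, 0.011, 0.001, 0.0]
contact_force: [0.6, 4.1, 3.2]
gripper_width: 0.048
grip_force: 2.0
```

Request:
{"fn": "jog_arm", "kwargs": {"jaw": [40,40,40], "offset": [[0,0,0],[0,0,0],[0,0,0]], "delta_rot": [[0,0,0],[0,0,0],[0,0,0]]}}

```text
time: 38.85
position: [0.5244, -0.1425, 0.0397]
tcp_rot: [1.0, 0.01, 0.001, 0.0]
contact_force: [-0.8, 1.4, 8.5]
gripper_width: 0.0472
grip_force: 30.0
```

```bash
python3 - <<'E'
from h import *
s=state();where(s);go(.469,.25,.15,1.2,s)
E
```

```text
t 38.85 pos [0.5244, -0.1425, 0.0397] yaw 1.19 tilt [0.002, -0.0, -1.0] F [-0.8, 1.4, 8.5] w 0.0472 j6 [-0.27, 0.46, 1.94, 0.0, 0.74, 1.28]
off [-47.0, -393.6, -110.5] rot [0.02, -0.12, -0.01]
```

Request:
{"fn": "jog_arm", "kwargs": {"jaw": [40,40,40,40,40,40,40,40,40,40], "offset": [[0,0,-5],[0,0,-30],[0,0,-70],[0,0,-110],[-47,-394,-110],[-47,-394,-110],[-47,-394,-110],[-47,-394,-110],[-47,-394,-110],[-47,-394,-110]], "delta_rot": [[0,0,0],[0,0,0],[0,0,0],[0,0,0],[0,0,0],[0,0,0],[0,0,0],[0,0,0],[0,0,0],[0,0,0]]}}

```text
time: 39.68
position: [0.4879, 0.1068, 0.1489]
tcp_rot: [1.0, 0.01, 0.0, -0.0]
contact_force: [0.4, -0.7, -1.4]
gripper_width: 0.0473
grip_force: 30.0
```

Request:
{"fn": "jog_arm", "kwargs": {"jaw": [40,40,40,40], "offset": [[0,0,0],[0,0,0],[0,0,0],[0,0,0]], "delta_rot": [[0,0,0],[0,0,0],[0,0,0],[0,0,0]]}}

```text
time: 40.02
position: [0.4888, 0.1043, 0.1485]
tcp_rot: [1.0, 0.01, -0.0, 0.0]
contact_force: [0.1, -0.2, -2.7]
gripper_width: 0.0473
grip_force: 30.0
```

```bash
python3 - <<'E'
from h import *
s=state();where(s);go(.469,.25,.0385,1.2,s)
E
```

```text
t 40.02 pos [0.4888, 0.1043, 0.1485] yaw 1.16 tilt [-0.0, -0.0, -1.0] F [0.1, -0.2, -2.7] w 0.0473 j6 [0.21, 0.24, 1.96, -0.0, 0.94, 1.76]
off [-16.8, -146.2, 110.0] rot [0.02, 0.0, -0.04]
```

Request:
{"fn": "jog_arm", "kwargs": {"jaw": [40,40,40,40,40,40,40,40,40,40], "offset": [[-17,-146,0],[-17,-146,0],[-17,-146,0],[-17,-146,0],[-17,-146,10],[-17,-146,45],[-17,-146,75],[-17,-146,95],[-17,-146,104],[-17,-146,106]], "delta_rot": [[0,0,0],[0,0,0],[0,0,0],[0,0,0],[0,0,0],[0,0,0],[0,0,0],[0,0,0],[0,0,0],[0,0,0]]}}

```text
time: 40.85
position: [0.4679, 0.2487, 0.0406]
tcp_rot: [1.0, 0.01, -0.002, 0.001]
contact_force: [-0.3, -0.1, -2.0]
gripper_width: 0.0475
grip_force: 30.0
```

Request:
{"fn": "jog_arm", "kwargs": {"jaw": [40,40,40,40,40], "offset": [[0,0,1.5],[0,0,2.5],[0,0,3.5],[0,0,3.5],[0,0,3.5]], "delta_rot": [[0,0,0],[0,0,0],[0,0,0],[0,0,0],[0,0,0]]}}

```text
time: 41.27
position: [0.4692, 0.251, 0.0397]
tcp_rot: [1.0, 0.011, 0.001, -0.0]
contact_force: [-0.7, 0.4, -2.4]
gripper_width: 0.0475
grip_force: 30.0
```

Request:
{"fn": "jog_arm", "kwargs": {"jaw": [40,40,40,40,40], "offset": [[0,0,0.8],[0,0,1.5],[0,0,2],[0,0,2],[0,0,2]], "delta_rot": [[0,0,0],[0,0,0],[0,0,0],[0,0,0],[0,0,0]]}}

```text
time: 41.68
position: [0.4688, 0.251, 0.0377]
tcp_rot: [1.0, 0.011, 0.0, -0.0]
contact_force: [-2.0, -1.1, 7.0]
gripper_width: 0.0473
grip_force: 30.0
```

Request:
{"fn": "jog_arm", "kwargs": {"jaw": [50,56,66,66,66,66,66,66,66,66], "offset": [[0,0,0],[0,0,0],[0,0,0],[0,0,-5],[0,0,-30],[0,0,-65],[0,0,-105],[0,0,-145],[0,0,-185],[0,0,-220]], "delta_rot": [[0,0,0],[0,0,0],[0,0,0],[0,0,0],[0,0,0],[0,0,0],[0,0,0],[0,0,0],[0,0,0],[0,0,0]]}}

```text
time: 42.52
position: [0.4687, 0.2508, 0.2601]
tcp_rot: [1.0, 0.01, 0.001, -0.0]
contact_force: [0.1, 0.6, -0.9]
gripper_width: 0.0659
grip_force: 0.0
```

Request:
{"fn": "jog_arm", "kwargs": {"jaw": [66,66,66,66,66,66,66,66,66,66], "offset": [[-20,150,-150],[-20,150,-150],[-20,150,-150],[-20,150,-150],[-20,150,-150],[-20,150,-150],[-20,150,-150],[-20,150,-150],[-20,150,-150],[-20,150,-150]], "delta_rot": [[0,0,0],[0,0,0],[0,0,0],[0,0,0],[0,0,0],[0,0,0],[0,0,0],[0,0,0],[0,0,0],[0,0,0]]}}

```text
time: 43.35
position: [0.4513, 0.1011, 0.4054]
tcp_rot: [1.0, 0.011, -0.001, 0.0]
contact_force: [0.3, 0.2, -0.4]
gripper_width: 0.066
grip_force: 0.0
```

```bash
python3 - <<'E'
from h import *
s=state();where(s);im=grab('wrist','w13.png')
for c,g in(('blue',(.469,.251)),('red',(.469,.131))): jar(im,c,g,.004,'wrist',s)
E
```

```text
t 43.35 pos [0.4513, 0.1011, 0.4054] yaw 1.27 tilt [-0.003, -0.0, -1.0] F [0.3, 0.2, -0.4] w 0.066 j6 [0.22, -0.04, 1.69, 0.0, 1.5, 1.77]
blue wrist xy [0.4647 0.2505] label 5.1 npx 93 meanr 0.0136 err 188.6 of 959
red wrist xy [0.4675 0.1314] label 2.8 npx 89 meanr 0.0132 err 133.2 of 808
```

View pics/w13.png

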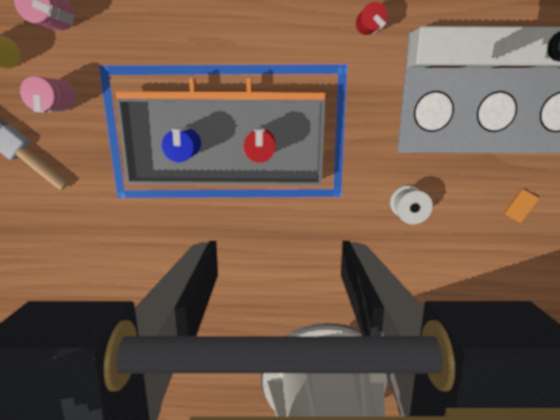

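Both jars stand upright in the tray at (180,145) and (259,145). The tray lies fully inside the tape, and the bystanders in view have not moved. Handing in.

```bash
python3 -c "
from h import *
print(arm.finish_job())"
```

```text
the job is handed in; nothing more can be done
None
```

The job is handed in. The tray was pulled inside the outline, both jars present (blue and red) were read on their spots while the button was pressed, and they are back upright in the tray; blue was knocked off its spot once before the press and I re-centred it. No verdict was shown.

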